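# Clamp down the pressure chamber's lid crosswise and let in the air

### The job

The four wing knobs on the test chamber's clear lid are only finger-tight, about a quarter of a turn short of their stops: tighten them crosswise in two passes, first turning every knob about half of the way, always going from a knob to the one diagonally opposite before its neighbours, then round again, crosswise as before, until each is hard against its stop. Only when all four are fully home, swing the ball valve's lever fully open so that it lies along the pipe and lets the air in. Leave the other things on the bench where they are.

Things in the scene. Friction and masses are not known exactly. Their poses are not given: they have to be found in the camera images.
- rig: Pressure test rig, bolted down: base plate 12 mm thick with a round chamber (clear lid 244 mm across, top 107 mm above the bench), an air pipe with a ball valve and a grey box with a dial gauge. Origin on the bench under the lid's centre, z up; yaw within 0.3 rad. The pipe (axis 52 mm high) runs from the chamber along -y into the box, whose near face is at y = -355 mm and whose top is 118 mm high.
- lid_center (a point): Centre of the lid's top face, 107 mm above the bench. Axes as the rig's.
- valve_axis (a point): Point on the upright axis of the ball valve, 90 mm above the bench (mid-height of the lever), at x = 0, y = -205 mm of the rig. Axes as the rig's.
- knob_1 (a joint): Angle (rad) of the black wing knob on the +x +y side of the lid, 100 mm from its centre, opposite knob_3. Grows as it is tightened (clockwise from above). Starts finger-tight at 0 to 0.3; home is the hard stop at 1.6, where the wing points at the lid's centre. Friction 0.15 N m all the way; it stays where left and does not rise or sink. The knobs stand in a square of 141 mm side.
- knob_1_grip (a point): Gripping point of knob_1, on its upright axis, 146 mm above the bench. Turns with the knob: x along the wing, z up. The wing is an upright bar 76 mm long (x) and 14 mm thick (y) with flat sides, from 124 mm (130 mm at the outer ends) to 158 mm above the bench; a stud end in its middle reaches 162 mm. Below it is a round hub at most 29 mm across, on the lid (107 mm).
- knob_2 (a joint): Angle (rad) of the black wing knob on the -x +y side of the lid, 100 mm from its centre, opposite knob_4. Grows as it is tightened (clockwise from above). Starts finger-tight at 0 to 0.3; home is the hard stop at 1.6, where the wing points at the lid's centre. Friction 0.15 N m all the way; it stays where left and does not rise or sink. The knobs stand in a square of 141 mm side.
- knob_2_grip (a point): Gripping point of knob_2, on its upright axis, 146 mm above the bench. Turns with the knob: x along the wing, z up. The wing is an upright bar 76 mm long (x) and 14 mm thick (y) with flat sides, from 124 mm (130 mm at the outer ends) to 158 mm above the bench; a stud end in its middle reaches 162 mm. Below it is a round hub at most 29 mm across, on the lid (107 mm).
- knob_3 (a joint): Angle (rad) of the black wing knob on the -x -y side of the lid, 100 mm from its centre, opposite knob_1. Grows as it is tightened (clockwise from above). Starts finger-tight at 0 to 0.3; home is the hard stop at 1.6, where the wing points at the lid's centre. Friction 0.15 N m all the way; it stays where left and does not rise or sink. The knobs stand in a square of 141 mm side.
- knob_3_grip (a point): Gripping point of knob_3, on its upright axis, 146 mm above the bench. Turns with the knob: x along the wing, z up. The wing is an upright bar 76 mm long (x) and 14 mm thick (y) with flat sides, from 124 mm (130 mm at the outer ends) to 158 mm above the bench; a stud end in its middle reaches 162 mm. Below it is a round hub at most 29 mm across, on the lid (107 mm).
- knob_4 (a joint): Angle (rad) of the black wing knob on the +x -y side of the lid, 100 mm from its centre, opposite knob_2. Grows as it is tightened (clockwise from above). Starts finger-tight at 0 to 0.3; home is the hard stop at 1.6, where the wing points at the lid's centre. Friction 0.15 N m all the way; it stays where left and does not rise or sink. The knobs stand in a square of 141 mm side.
- knob_4_grip (a point): Gripping point of knob_4, on its upright axis, 146 mm above the bench. Turns with the knob: x along the wing, z up. The wing is an upright bar 76 mm long (x) and 14 mm thick (y) with flat sides, from 124 mm (130 mm at the outer ends) to 158 mm above the bench; a stud end in its middle reaches 162 mm. Below it is a round hub at most 29 mm across, on the lid (107 mm).
- valve_lever (a joint): Angle (rad) of the ball valve's lever about its upright axis. Starts closed at 0 to 0.1 (0: lever points to the rig's -x, across the pipe); grows counter-clockwise from above to its stop at 1.57, fully open, where the lever lies along the pipe and points to the rig's -y. Friction about 0.18 N m; it stays where it is left.
- lever_grip (a point): Middle of the lever's black sleeve, 72 mm from the valve axis, 90 mm above the bench. Turns with the lever; -x points outwards along it. The sleeve is 68 mm long, 20 mm wide, 84 to 96 mm above the bench, its outer end 100 mm from the axis. Below it is free down to the base plate (12 mm high) or, when open, to the pipe (top at 63 mm).
- parts_bin: Bystander: blue plastic stacking bin, 170 x 110 x 78 mm, empty, loose; origin under its centre.
- tape_roll: Bystander: roll of brown tape lying flat, 90 mm across, 25 mm high, loose; origin under its centre.
- handheld: Bystander: white hand-held instrument, 140 x 70 x 26 mm, loose, lying flat; origin under its centre, x along its length.
- screwdriver: Bystander: screwdriver with a black handle, 200 mm long, loose, lying flat, x along its length; origin near its middle.

How it is judged (in metres and radians):
On the way, in this order (a step that is already met when the one before it is completed fails the run):
1. first pass: every knob has been turned part of the way (each past 0.5 rad) (value of joint each of knob_1, knob_2, knob_3, knob_4 above 0.5 rad), for 0.1 s.
2. second pass: all four knobs are home (each past 1.48 of 1.6 rad) (value of joint each of knob_1, knob_2, knob_3, knob_4 above 1.48 rad), for 0.1 s.
3. the valve lever is fully open (past 1.4 of 1.57 rad) (value of joint valve_lever above 1.4 rad), for 0.2 s.
At the end, for the whole second after the job is handed in: All four knobs are home (each joint above 1.48 of 1.6 rad), the valve lever is open along the pipe (above 1.4 of 1.57 rad), and no bystander lies more than 30 mm from where it began (all of step 2 and value of joint valve_lever above 1.4 rad and not (distance of any of parts_bin, tape_roll, handheld, screwdriver from where it was at the start of the episode above 0.03 m)); the robot touches nothing.
It fails at once if a knob was run nearly home (past 1.25 rad) while another had not had its first part-turn (below 0.5 rad) (value of joint any of knob_1, knob_2, knob_3, knob_4 above 1.25 rad and value of joint any of knob_1, knob_2, knob_3, knob_4 below 0.5 rad).
It fails at once if first pass out of cross order: two neighbouring knobs were part-tightened (past 0.6 rad) while both of the knobs opposite them were still only finger-tight (below 0.42 rad) ((value of joint each of knob_1, knob_2 above 0.6 rad and value of joint each of knob_3, knob_4 below 0.42 rad) or (value of joint each of knob_2, knob_3 above 0.6 rad and value of joint each of knob_4, knob_1 below 0.42 rad) or (value of joint each of knob_3, knob_4 above 0.6 rad and value of joint each of knob_1, knob_2 below 0.42 rad) or (value of joint each of knob_4, knob_1 above 0.6 rad and value of joint each of knob_2, knob_3 below 0.42 rad)).
It fails at once if second pass out of cross order: two neighbouring knobs were brought home (past 1.4 rad) while neither of the knobs opposite them was (both below 1.25 rad) ((value of joint each of knob_1, knob_2 above 1.4 rad and value of joint each of knob_3, knob_4 below 1.25 rad) or (value of joint each of knob_2, knob_3 above 1.4 rad and value of joint each of knob_4, knob_1 below 1.25 rad) or (value of joint each of knob_3, knob_4 above 1.4 rad and value of joint each of knob_1, knob_2 below 1.25 rad) or (value of joint each of knob_4, knob_1 above 1.4 rad and value of joint each of knob_2, knob_3 below 1.25 rad)).
It fails at once if the valve was opened (past 0.35 rad) before all four knobs were home (each past 1.48 rad) (value of joint valve_lever above 0.35 rad and value of joint any of knob_1, knob_2, knob_3, knob_4 below 1.48 rad).
It fails at once if a bystander was moved by more than 30 mm (distance of any of parts_bin, tape_roll, handheld, screwdriver from where it was at the start of the episode above 0.03 m).
It also fails if it takes over 72 s, if anything falls off the work surface, if the arm or the gripper's body presses on something with over 40 N, if the wrist force passes 120 N, or if a joint passes its speed limit or range.

### The arm

A 6-joint arm with a two-finger parallel gripper is mounted at the origin on the work surface. World frame = base frame: x ahead of the robot, y to its left, z up, the work surface at z = 0. Lengths are in mm, angles in rad, forces in N, time in s.
With the tool pointing down it reaches from about 275 to 1000 mm from the base axis. Payload 8.4 kg.
Tool frame: the origin (TCP) lies on the centre line of the jaws, within the pads' length; the fingertips stand 22 mm ahead of it and the grasp point (between the pads) lies 3 mm ahead of it; z points along the fingers, x is the direction in which the jaws open and shut, and the axes are right-handed (so a half turn about z gives the same grasp; the last joint's range is limited). The gripper opens to 85 mm and grips with 20 to 120 N. Pads are 22 mm wide; open, the fingers measure 114 mm over their backs; the gripper's body (76 mm by 85 mm) begins 54 mm behind the grasp point. The pads swing forward as they close: fully open they stand 13 mm farther back than shut.
Start: joints at [-1.152, 0.353, 1.633, -0, 1.155, -0.002], TCP at [255.306, -570.48, 253.281] pointing down, gripper open.
Joint ranges: [-2.63, 2.63], [-0.92, 2.1], [0.06, 2.66], [-1.3, 4.44], [0, 2.69], [-3.02, 3.02]. Speed limits (rad/s): [2.22, 2.22, 2.79, 3.14, 3.14, 3.14].

### API

Orientations are given as [roll, pitch, yaw] about the fixed x, y, z axes, in that order (R = Rz(yaw) Ry(pitch) Rx(roll)).
In Python, from rig import status, viewer, job gives the robot as it stands.
- The arm moves only by the tool send_rows, never from a script. Its argument "plan" is a list of rows, each a list of 3 entries, a list of its own where there are three numbers: the shift along the tool's x, y, z in m, then the turn, a rotation vector about the tool's x, y, z in rad, then the opening, from -1 (shut) to 1 (fully open). In form: [[[x, y, z], [rx, ry, rz], jaw], ...]. A call has exactly 5 rows; each row is the pose to reach, as a shift and turn from the pose measured when the call began, along the tool's axes at that moment; what a row does not reach only later rows make up. A row lasts 1/12 s, in which the tool goes at most 41.7 mm and 7.16 degrees, less where a joint would pass 70% of its speed; a pose out of reach is approached as far as the arm can. A call with a gripper value outside its range is refused whole. The fingers move at their own pace and stop on an object; "squeeze" is the grip in N (left out, the last holds). Time passes only in rows, so rows that repeat a pose let the fingers close, or fill a call up. It gives the time, the measured TCP pose, the force and the opening at its end, in the units of the state.
- status.sense(): the state, without advancing time (a new reading comes with each control period).
- viewer.grab_frame(name): name is "scene" or "top" or "wrist"; returns the picture (480x640x3 uint8, red, green, blue); there is no depth.
- viewer.camera_params(name): a dict with "intrinsics" (3x3 intrinsics, pixels), "xyz" and "orientation" of the camera in the world. Camera axes: x right, y down, z forward; pixel columns grow to the right and rows downward; lengths in mm; the calibration is good to about 2 mm. A picture is of the moment at which its call begins: read the wrist's pose just before it. camera_params takes no time and is no camera call; for the wrist camera it gives the pose at the moment of the call.
- job.sign_off(): hands the job in, once; it reports no verdict.
Trained networks look in the newest picture that a camera, given by its name, has taken for a name from the list of things; names that differ only in an ending like _2 or _b are one class to them, and where a whole thing is asked for, a point or a joint stands for the part that bears it (a point fixed in the world has none). Each returns a list of dicts, best first, with "p" (0 to 1); they miss things now and then, are a little off and sometimes report something else, mostly with a low value. They report only what shows in the picture. A call takes as long as a camera call.
- viewer.cut_out(label, camera): "mask" (480x640 bool, what is visible of it) and "extent" ([left, top, width, height] in pixels, round what is visible of it).
The state is a dict: "clock": time; "qpos": joint angles; "qvel": joint speeds; "joint_efforts": joint torques, N m; "eef_pos": TCP position; "tcp_rot": TCP orientation; "contact_force": force on the tool from outside, world axes, zero at the start; "wrist_torque": the same for the moment, N m; "opening": opening from 0.0 (shut) to 1.0 (fully open).
Only numpy, scipy, OpenCV 4.12 (cv2) and the standard library are available. Lean on these libraries where they do the work, as an engineer would, in place of code of your own. Each camera call takes 0.05 s, during which the arm holds its last target.

## Working session

There is one attempt and no reset: what is moved stays moved. The work goes in short steps, Python scripts to look and compute and a tool call to move; the robot and the scene stay as the last step left them, time stands still between calls to the robot, and variables do not carry over. Pictures are saved under pics/ and viewed, and the job is handed in when it is done.

Besides the shell and the picture viewer there is one more tool, called after "Call:" as name(argument=value, ...) on one line, values as JSON. send_rows: Moves the arm, as the interface text tells. Its arguments: {"type":"object","properties":{"plan":{"type":"array"},"squeeze":{"type":"number"}},"required":["plan"]}

```bash
mkdir -p pics; ls; python3 - <<'E'
from rig import status, viewer, job
import cv2
print(status.sense())
for n in ["scene","top"]:
    f=viewer.grab_frame(n); cv2.imwrite(f"pics/{n}0.png",f[:,:,::-1]); print(n,viewer.camera_params(n))
print(viewer.camera_params("wrist"))
E
```

```text
pics
{'clock': 0.0, 'qpos': array([-1.15238103e+00,  3.53668037e-01,  1.63412017e+00, -8.81321159e-06,
        1.15518794e+00, -2.37132980e-03]), 'qvel': array([-0.00052062,  0.00024995,  0.00046482, -0.00054086,  0.00021028,
        0.0009724 ]), 'joint_efforts': array([ 9.14832508e-04, -6.05247331e+01, -3.42060828e+01,  2.28018948e-06,
        9.48176341e-03, -2.86255329e-05]), 'eef_pos': array([ 255.13654906, -570.07660179,  252.5552073 ]), 'tcp_rot': array([ 3.14158788e+00,  1.38350750e-03, -1.15000613e+00]), 'contact_force': array([-0.03717202,  0.41640314,  0.28510265]), 'wrist_torque': array([-0.03859585,  0.05547075, -0.04895511]), 'opening': 1.0020847088429472}
scene {'intrinsics': array([[564.6341294 ,   0.        , 327.70006149],
       [  0.        , 564.6341294 , 232.62119654],
       [  0.        ,   0.        ,   1.        ]]), 'xyz': array([ 812.51200475,  611.0415864 , 1038.92053038]), 'orientation': array([-2.60509022, -0.0119381 ,  2.55788546])}
top {'intrinsics': array([[447.63286944,   0.        , 320.87298934],
       [  0.        , 447.63286944, 234.68899425],
       [  0.        ,   0.        ,   1.        ]]), 'xyz': array([ 406.88558797,  196.79163528, 1167.62482317]), 'orientation': array([-3.0452536 , -0.01920153, -1.57473066])}
{'intrinsics': array([[339.00824527,   0.        , 318.28985831],
       [  0.        , 339.00824527, 245.73824935],
       [  0.        ,   0.        ,   1.        ]]), 'xyz': array([ 320.61619726, -540.22856524,  373.15223708]), 'orientation': array([ 2.85283570e+00,  1.82491202e-03, -1.15020589e+00])}
```

View pics/scene0.png

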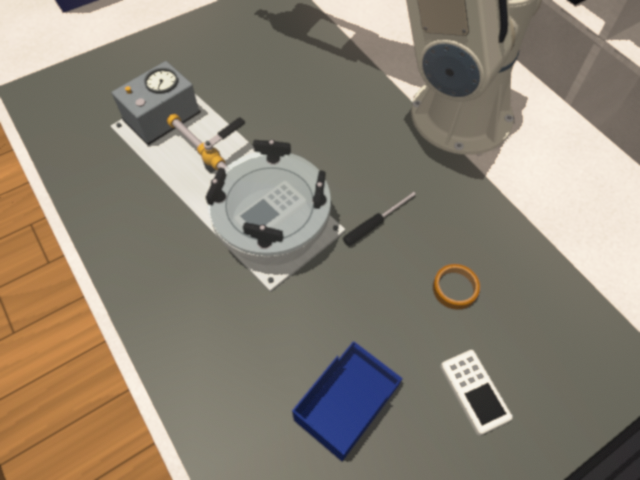

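View pics/top0.png

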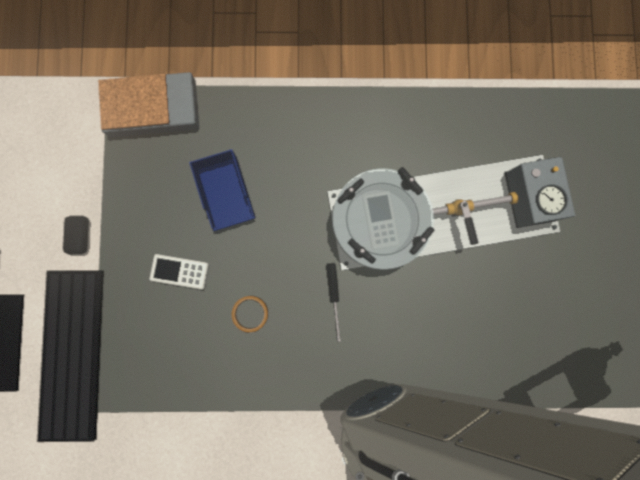

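```bash
cat > h.py <<'E'
import numpy as np, cv2
from scipy.spatial.transform import Rotation as R
from rig import status, viewer, job
def cam(n):
    p=viewer.camera_params(n); return p["intrinsics"],np.array(p["xyz"]),R.from_euler("xyz",p["orientation"]).as_matrix()
def back(c,uv,z):
    K,t,M=c; d=M@np.linalg.solve(K,np.array([uv[0],uv[1],1.])); return t+d*(z-t[2])/d[2]
def proj(c,P):
    K,t,M=c; q=K@(M.T@(np.array(P).T-t[:,None])); return (q[:2]/q[2]).T
E
python3 - <<'E'
from h import *
for n in ["top","scene"]:
    f=viewer.grab_frame(n); c=cam(n)
    for l in ["knob_1","valve_lever","rig"]:
        for i,d in enumerate(viewer.cut_out(l,n)):
            if d["p"]<.3 and i>4: continue
            m=d["mask"]; ys,xs=np.nonzero(m)
            if len(xs)<5: continue
            w=np.array([back(c,(x,y),145 if l[0]=="k" else 90)[:2] for x,y in zip(xs,ys)])
            mu=w.mean(0); ev,V=np.linalg.eigh(np.cov(w.T)); a=V[:,1]
            print(n,l,round(d["p"],2),d["extent"],len(xs),mu.round(1),"ang",round(np.arctan2(a[1],a[0])%np.pi,3),(np.sqrt(ev*12)).round(0))
    x0,y0,x1,y1=(300,120,600,300) if n=="top" else (80,40,360,300)
    cr=f[y0:y1,x0:x1]; s=min(800/(x1-x0),600/(y1-y0))
    cv2.imwrite(f"pics/{n}_crop.png",cv2.resize(cr,None,fx=s,fy=s,interpolation=cv2.INTER_CUBIC)[:,:,::-1])
E
```

```text
top knob_1 0.86 [410.0, 223.6, 23.0, 33.5] 287 [491.3 -50.9] ang 2.434 [22. 71.]
top knob_1 0.83 [395.4, 167.0, 25.3, 31.1] 352 [629.6 -28.5] ang 0.698 [29. 69.]
top knob_1 0.8 [345.9, 239.3, 26.1, 28.2] 274 [467.8  86.6] ang 0.855 [21. 70.]
top knob_1 0.74 [460.8, 200.7, 17.0, 43.7] 335 [ 532. -166.] ang 0.228 [ 18. 103.]
top knob_1 0.69 [341.9, 178.3, 22.8, 27.2] 247 [608.8 107.9] ang 2.341 [19. 70.]
top valve_lever 0.9 [459.5, 199.3, 19.7, 46.7] 427 [ 538.8 -185. ] ang 0.234 [ 24. 107.]
top valve_lever 0.66 [231.4, 298.1, 35.1, 31.8] 418 [322.8 347.4] ang 2.11 [89. 99.]
top rig 0.65 [327.1, 153.2, 247.9, 115.0] 19581 [ 572.2 -129.7] ang 1.73 [206. 581.]
top rig 0.43 [231.1, 297.6, 38.1, 32.5] 433 [322.1 351.3] ang 2.278 [89. 98.]
scene knob_1 0.84 [203.9, 169.2, 22.2, 37.3] 509 [635.2 -27.7] ang 0.869 [30. 79.]
scene knob_1 0.7 [242.0, 220.8, 37.4, 28.8] 646 [611.8 111.1] ang 2.151 [38. 69.]
scene knob_1 0.65 [250.4, 140.2, 41.2, 24.1] 626 [497.4 -51.6] ang 2.247 [48. 69.]
scene knob_1 0.58 [311.7, 170.4, 14.2, 40.9] 318 [471.4  84.4] ang 0.91 [19. 80.]
scene valve_lever 0.7 [207.3, 115.7, 38.3, 34.1] 405 [ 541.4 -188.3] ang 0.246 [ 23. 110.]
scene rig 0.62 [109.8, 64.5, 235.9, 229.1] 24516 [589.8 -91.1] ang 1.748 [224. 598.]
```

View pics/top_crop.png

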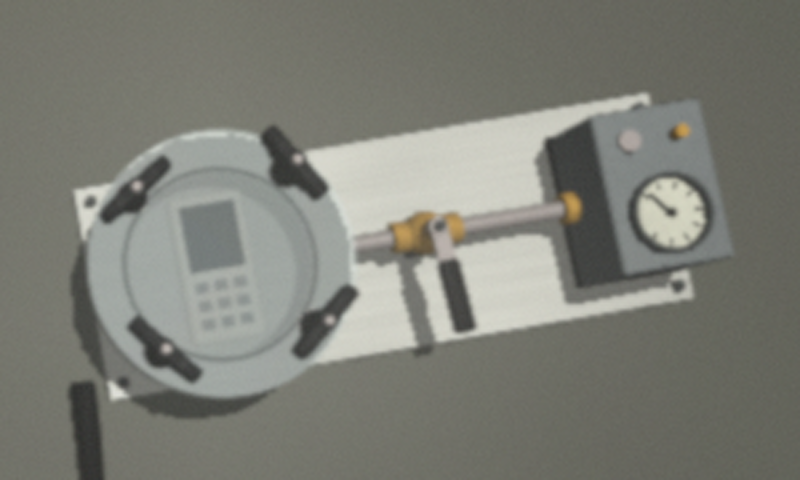

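```bash
python3 - <<'E'
from h import *
# square fit from top/scene
k=np.array([[619,109.5],[0,0],[0,0],[0,0]],float)
for nm,P in {"top":[[608.8,107.9],[467.8,86.6],[491.3,-50.9],[629.6,-28.5]],"scene":[[611.8,111.1],[471.4,84.4],[497.4,-51.6],[635.2,-27.7]]}.items():
    P=np.array(P); c=P.mean(0); d=P-c; print(nm,c,np.hypot(*d.T).round(1),np.arctan2(d[:,1],d[:,0]).round(3),(np.arctan2(d[:,1],d[:,0])-np.array([1,3,-3,-1])*np.pi/4).round(3))
E
```

```text
top [549.375  28.775] [ 99.  100.   98.6  98.6] [ 0.927  2.525 -2.201 -0.62 ] [0.141 0.169 0.156 0.165]
scene [553.95  29.05] [100.4  99.4  98.5  99.1] [ 0.957  2.551 -2.182 -0.61 ] [0.171 0.195 0.174 0.176]
```

```bash
cat >> h.py <<'E'
from scipy.optimize import least_squares
def rigpts(p,z=162,r=100):
    x,y,a=p; return np.array([[x+r*np.cos(a+k*np.pi/4),y+r*np.sin(a+k*np.pi/4),z] for k in (1,3,-3,-1)])
def wrap(a): return (a+np.pi)%(2*np.pi)-np.pi
def go(target,yaw):
    """shift/turn in tool axes from now to target pose (tool down)"""
    s=status.sense(); M=R.from_euler("xyz",s["tcp_rot"]).as_matrix()
    T=R.from_euler("xyz",[np.pi,0,yaw]).as_matrix()
    print("clk",round(s["clock"],2),"pos",s["eef_pos"].round(1),"rot",s["tcp_rot"].round(3),"F",s["contact_force"].round(1),"op",round(s["opening"],3))
    print("  shift m",((M.T@(np.array(target)-s["eef_pos"]))/1000).round(4),"turn",R.from_matrix(M.T@T).as_rotvec().round(3))
E
python3 - <<'E'
from h import *
c=cam("top"); s=800/300
dots=np.array([[297,158],[331,320],[166,349],[137,187]])/s+[300,120]  # order k4? assign
# k1 (+x,+y): upper-left; k2(-x,+y): lower-left; k3(-x,-y): lower-right; k4: upper-right
d=dots[[3,2,1,0]]-.3
f=lambda p:(proj(c,rigpts(p))-d).ravel()
r=least_squares(f,[550,29,.17]); print(r.x,r.fun.round(2))
p=r.x
go(list(rigpts(p)[0][:2])+[255],.77)
E
```

```text
[5.49683699e+02 2.64868158e+01 1.74544159e-01] [-0.29 -0.13  0.36  0.03 -0.29 -0.09  0.22  0.19]
clk 0.5 pos [ 255.3 -570.5  253.3] rot [ 3.142  0.    -1.15 ] F [-0.1 -0.2  0.5] op 0.997
  shift m [-0.4759 -0.5984 -0.0017] turn [-0.    0.   -1.92]
```

Call:
send_rows(plan=[[[-0.476, -0.598, -0.002], [0, 0, -1.92], 1], [[-0.476, -0.598, -0.002], [0, 0, -1.92], 1], [[-0.476, -0.598, -0.002], [0, 0, -1.92], 1], [[-0.476, -0.598, -0.002], [0, 0, -1.92], 1], [[-0.476, -0.598, -0.002], [0, 0, -1.92], 1]], squeeze=60)

```text
clock: 0.92
eef_pos: [351.5, -383.8, 253.9]
tcp_rot: [3.142, -0.0, -0.519]
contact_force: [1.2, -1.1, 0.1]
opening: 1.002
```

```bash
python3 - <<'E'
from h import *
p=[549.7,26.5,.1745]
go(list(rigpts(p)[0][:2])+[255],.77)
E
```

```text
clk 0.92 pos [ 351.5 -383.8  253.9] rot [ 3.142 -0.    -0.519] F [ 1.2 -1.1  0.1] op 1.002
  shift m [-0.0225 -0.5542 -0.0011] turn [ 0.    -0.    -1.289]
```

Call:
send_rows(plan=[[[-0.0225, -0.554, -0.001], [0, 0, -1.289], 1], [[-0.0225, -0.554, -0.001], [0, 0, -1.289], 1], [[-0.0225, -0.554, -0.001], [0, 0, -1.289], 1], [[-0.0225, -0.554, -0.001], [0, 0, -1.289], 1], [[-0.0225, -0.554, -0.001], [0, 0, -1.289], 1]])

```text
clock: 1.33
eef_pos: [447.5, -198.6, 254.6]
tcp_rot: [3.141, -0.001, 0.106]
contact_force: [1.6, 0.5, -0.0]
opening: 0.996
```

```bash
python3 - <<'E'
from h import *
p=[549.7,26.5,.1745]
go(list(rigpts(p)[0][:2])+[255],.77)
E
```

```text
clk 1.33 pos [ 447.5 -198.6  254.6] rot [ 3.141e+00 -1.000e-03  1.060e-01] F [ 1.6  0.5 -0. ] op 0.996
  shift m [ 0.1911 -0.2884 -0.0004] turn [ 0.001 -0.001 -0.664]
```

Call:
send_rows(plan=[[[0.191, -0.288, 0], [0, 0, -0.664], 1], [[0.191, -0.288, 0], [0, 0, -0.664], 1], [[0.191, -0.288, 0], [0, 0, -0.664], 1], [[0.191, -0.288, 0], [0, 0, -0.664], 1], [[0.191, -0.288, 0], [0, 0, -0.664], 1]])

```text
clock: 1.75
eef_pos: [543.6, -13.5, 254.8]
tcp_rot: [3.14, -0.001, 0.731]
contact_force: [0.8, -1.3, -0.5]
opening: 1.0
```

```bash
python3 - <<'E'
from h import *
p=[549.7,26.5,.1745]
f=viewer.grab_frame("wrist"); c=cam("wrist")
cv2.imwrite("pics/w1.png",f[:,:,::-1])
print(proj(c,rigpts(p)).round(1))
go(list(rigpts(p)[0][:2])+[255],.77)
E
```

```text
[[513.2 191.9]
 [324.3  56.6]
 [208.7 257.6]
 [382.3 356.3]]
clk 1.8 pos [546.9  -7.9 255. ] rot [ 3.141 -0.005  0.742] F [1.7 4.9 0.1] op 0.994
  shift m [ 0.1229 -0.045   0.0006] turn [ 0.001 -0.005 -0.028]
```

View pics/w1.png

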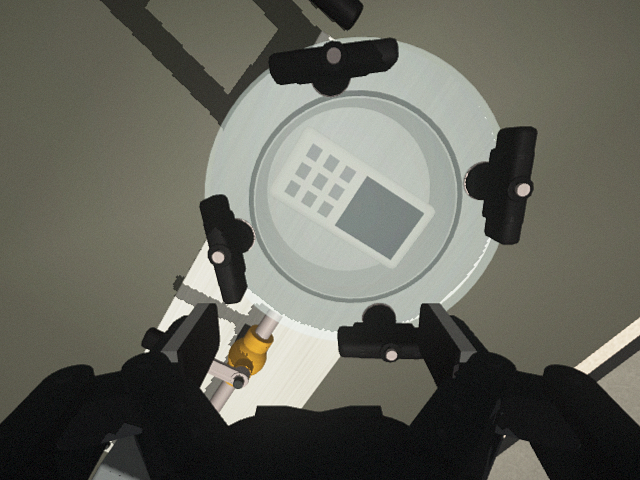

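```bash
python3 - <<'E'
from h import *
p=[549.7,26.5,.1745]
c=cam("wrist");f=viewer.grab_frame("wrist")
cv2.imwrite("pics/w2.png",f[:,:,::-1])
print(proj(c,rigpts(p)).round(1)); c2=cam("wrist"); print(c[1],c2[1])
# bright blobs on black
g=f.astype(int)
for u,v in proj(c,rigpts(p)):
    u,v=int(u),int(v); w=f[v-20:v+21,u-20:u+21].min(2)
    n,l,st,ce=cv2.connectedComponentsWithStats((w>110).astype(np.uint8))
    print([(st[i,4],(ce[i]+[u-20,v-20]).round(1)) for i in range(1,n) if st[i,4]<400])
E
```

```text
[[513.2 191.9]
 [324.3  56.6]
 [208.7 257.6]
 [382.3 356.3]]
[496.56686689  45.6268545  375.44371033] [495.6066849   43.3241328  375.14673151]
[(np.int32(125), array([511.8, 194.6]))]
[(np.int32(254), array([323.5,  43.3])), (np.int32(1), array([325.,  53.]))]
[(np.int32(371), array([195.1, 265.1])), (np.int32(113), array([207.6, 258.8]))]
[(np.int32(86), array([380.7, 357.7]))]
```

View pics/w2.png

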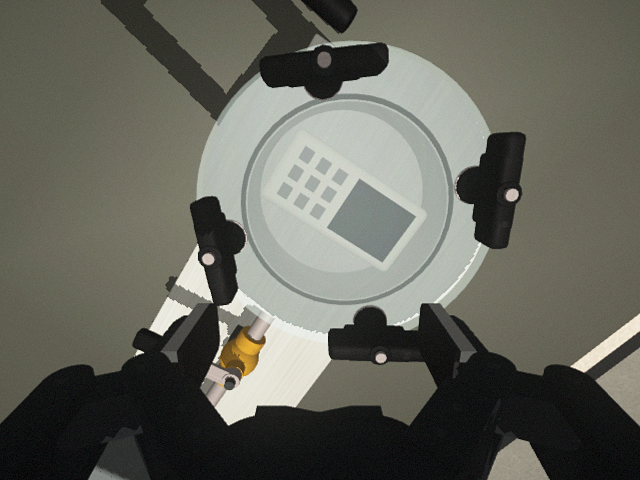

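```bash
cat >> h.py <<'E'
def wing_iou(c,dark,ctr,th):
    P=[]
    for sx in (-38,38):
        for sy in (-7,7):
            for z in (130,158):
                P.append([ctr[0]+sx*np.cos(th)-sy*np.sin(th),ctr[1]+sx*np.sin(th)+sy*np.cos(th),z])
    H=cv2.convexHull(proj(c,P).astype(np.float32))
    a=np.linspace(0,2*np.pi,24); H2=[]
    for z in (107,158): H2+= [[ctr[0]+(13 if z<150 else 7)*np.cos(t),ctr[1]+(13 if z<150 else 7)*np.sin(t),z] for t in a]
    H2=cv2.convexHull(proj(c,H2).astype(np.float32))
    m=np.zeros(dark.shape,np.uint8); cv2.fillConvexPoly(m,np.round(H*16).astype(np.int32),1,shift=4); cv2.fillConvexPoly(m,np.round(H2*16).astype(np.int32),1,shift=4)
    roi=np.zeros(dark.shape,np.uint8); Rr=[[ctr[0]+40*np.cos(t),ctr[1]+40*np.sin(t),145] for t in a]; cv2.fillConvexPoly(roi,cv2.convexHull(proj(c,Rr).astype(np.float32)).astype(np.int32),1)
    m=m&roi; d=dark&roi
    return (m&d).sum()/max(1,(m|d).sum())
def knob_q(c,f,p,ks=(0,1,2,3),thr=70):
    dark=(f.max(2)<thr).astype(np.uint8); out=[]
    G=rigpts(p); qs=np.arange(-.1,1.75,.02)
    for k in ks:
        rad=p[2]+(1,3,-3,-1)[k]*np.pi/4
        s=[wing_iou(c,dark,G[k],rad+1.6-q) for q in qs]; i=int(np.argmax(s)); out.append((round(qs[i],2),round(s[i],2)))
    return out
E
python3 - <<'E'
from h import *
c=cam("wrist");f=viewer.grab_frame("wrist")
d=np.array([[511.8,194.6],[324,60],[207.6,258.8],[380.7,357.7]])
r=least_squares(lambda p:(proj(c,rigpts(p))-d).ravel(),[550,29,.17]); print("moving?",c[1],r.x,r.fun.round(2))
p=r.x
print("wrist",knob_q(c,f,p))
ft=viewer.grab_frame("top"); print("top",knob_q(cam("top"),ft,[549.7,26.5,.1745]))
cv2.imwrite("pics/t1.png",ft[:,:,::-1])
E
```

```text
moving? [495.6066849   43.3241328  375.14673151] [5.48654054e+02 2.18103100e+01 1.62694564e-01] [ 0.38  0.31 -0.31 -0.86 -0.06  0.35  0.03  0.68]
wrist [(np.float64(0.26), np.float64(0.81)), (np.float64(0.14), np.float64(0.56)), (np.float64(0.1), np.float64(0.69)), (np.float64(0.24), np.float64(0.76))]
top [(np.float64(0.12), np.float64(0.48)), (np.float64(0.22), np.float64(0.59)), (np.float64(0.26), np.float64(0.27)), (np.float64(0.24), np.float64(0.31))]
```

```bash
cat >> h.py <<'E'
def dots(f,c,p,ks=(0,1,2,3),rr=16):
    out={}
    for k in ks:
        u,v=proj(c,rigpts(p))[k].round().astype(int)
        if not(rr<u<640-rr and rr<v<480-rr): continue
        w=f[v-rr:v+rr+1,u-rr:u+rr+1].min(2)
        n,l,st,ce=cv2.connectedComponentsWithStats((w>80).astype(np.uint8))
        cand=[(np.hypot(*(ce[i]-rr)),ce[i]+[u-rr,v-rr],st[i,4]) for i in range(1,n) if 30<st[i,4]<260]
        if cand: out[k]=min(cand,key=lambda t:t[0])[1]
    return out
def fit(c,D,p0):
    ks=list(D); r=least_squares(lambda p:np.concatenate([proj(c,rigpts(p))[k]-D[k] for k in ks]),p0); return r.x,r.fun
E
python3 - <<'E'
from h import *
p=[549.7,26.5,.1745]
c=cam("wrist");f=viewer.grab_frame("wrist");cv2.imwrite("pics/w3.png",f[:,:,::-1])
D=dots(f,c,p,rr=24);print(D,c[1])
p,e=fit(c,D,p);print(p,e.round(2))
print("wrist",[(float(a),float(b)) for a,b in knob_q(c,f,p)],[(float(a),float(b)) for a,b in knob_q(c,f,p,thr=45)])
go(list(rigpts(p)[0][:2])+[190],.77)
E
```

```text
{0: array([525.33333333, 188.02777778]), 1: array([334.57647059,  53.9       ]), 2: array([219.14285714, 257.05555556]), 3: array([393.24742268, 354.81443299])} [494.04183496  40.20055802 374.73554775]
[5.50015030e+02 2.50807142e+01 1.69812830e-01] [ 0.14  0.07 -0.07 -0.15 -0.17  0.02  0.12  0.19]
wrist [(0.18, 0.87), (0.18, 0.61), (0.16, 0.84), (0.22, 0.83)] [(0.18, 0.84), (0.12, 0.71), (0.16, 0.75), (0.24, 0.79)]
clk 2.0 pos [542.6 -15.5 254.2] rot [3.141 0.    0.725] F [ 0.1  0.6 -0.5] op 1.005
  shift m [ 0.1298 -0.0483  0.0642] turn [ 0.001  0.    -0.045]
```

Call:
send_rows(plan=[[[0.13, -0.048, 0.04], [0, 0, -0.08], 1], [[0.13, -0.048, 0.05], [0, 0, -0.08], 1], [[0.13, -0.048, 0.064], [0, 0, -0.08], 1], [[0.13, -0.048, 0.064], [0, 0, -0.08], 1], [[0.13, -0.048, 0.064], [0, 0, -0.08], 1]])

```text
clock: 2.42
eef_pos: [608.1, 108.3, 186.9]
tcp_rot: [-3.14, 0.002, 0.804]
contact_force: [-0.8, 0.6, -0.8]
opening: 1.001
```

```bash
cat >> h.py <<'E'
P0=np.array([550.0,25.1,.170])
def kn(k,q,z,flip=0):
    t=list(rigpts(P0)[k-1][:2])+[z]; yaw=P0[2]+(1,3,-3,-1)[k-1]*np.pi/4+1.6-q-np.pi/2
    yaw=(yaw+np.pi/2)%np.pi-np.pi/2 if k in(1,3) else (yaw)%np.pi-np.pi+(.35 if 0 else 0)
    go(t,yaw+flip*np.pi); print("  target",np.round(t,1),"yaw",round(yaw+flip*np.pi,3))
E
python3 - <<'E'
from h import *
kn(1,.18,149)
E
```

```text
clk 2.42 pos [608.1 108.3 186.9] rot [-3.14e+00  2.00e-03  8.04e-01] F [-0.8  0.6 -0.8] op 1.001
  shift m [-0.0013  0.0009  0.0379] turn [-0.002  0.002 -0.   ]
  target [607.7 106.8 149. ] yaw 0.805
```

Call:
send_rows(plan=[[[-0.001, 0.001, 0.03], [0, 0, 0], 1], [[-0.001, 0.001, 0.038], [0, 0, 0], 0.2], [[-0.001, 0.001, 0.038], [0, 0, 0], -1], [[-0.001, 0.001, 0.038], [0, 0, 0], -1], [[-0.001, 0.001, 0.038], [0, 0, 0], -1]], squeeze=60)

```text
clock: 2.83
eef_pos: [608.5, 105.9, 150.4]
tcp_rot: [-3.141, 0.001, 0.803]
contact_force: [-0.1, 0.4, 0.5]
opening: 0.455
```

```bash
python3 - <<'E'
from h import *
kn(1,.18,149)
E
```

```text
clk 2.83 pos [608.5 105.9 150.4] rot [-3.141e+00  1.000e-03  8.030e-01] F [-0.1  0.4  0.5] op 0.455
  shift m [ 0.     -0.0012  0.0014] turn [-0.001  0.001 -0.002]
  target [607.7 106.8 149. ] yaw 0.805
```

Call:
send_rows(plan=[[[0, -0.001, 0.001], [0, 0, 0], -1], [[0, -0.001, 0.001], [0, 0, 0], -1], [[0, -0.001, 0.001], [0, 0, 0], -1], [[0, -0.001, 0.001], [0, 0, 0.1], -1], [[0, -0.001, 0.001], [0, 0, 0.2], -1]])

```text
clock: 3.25
eef_pos: [608.5, 106.3, 151.0]
tcp_rot: [3.141, -0.0, 0.599]
contact_force: [-1.6, -2.5, 6.9]
opening: 0.152
```

```bash
python3 - <<'E'
from h import *
kn(1,.85,149)
E
```

```text
clk 3.25 pos [608.5 106.3 151. ] rot [ 3.141 -0.     0.599] F [-1.6 -2.5  6.9] op 0.152
  shift m [-0.0004 -0.0008  0.002 ] turn [ 0.001 -0.     0.464]
  target [607.7 106.8 149. ] yaw 0.135
```

Call:
send_rows(plan=[[[0, 0, 0], [0, 0, 0.12], -1], [[0, 0, 0], [0, 0, 0.24], -1], [[0, 0, 0], [0, 0, 0.36], -1], [[0, 0, 0], [0, 0, 0.47], -1], [[0, 0, 0], [0, 0, 0.47], -1]])

```text
clock: 3.67
eef_pos: [608.5, 106.3, 151.1]
tcp_rot: [3.141, -0.001, 0.124]
contact_force: [0.6, -0.7, -4.6]
opening: 0.153
```

```bash
python3 - <<'E'
from h import *
kn(1,.85,149)
E
```

```text
clk 3.67 pos [608.5 106.3 151.1] rot [ 3.141e+00 -1.000e-03  1.240e-01] F [ 0.6 -0.7 -4.6] op 0.153
  shift m [-0.0007 -0.0005  0.0021] turn [ 0.001 -0.001 -0.011]
  target [607.7 106.8 149. ] yaw 0.135
```

```bash
python3 - <<'E'
from h import *
kn(3,.16,192)
E
```

```text
clk 3.67 pos [608.5 106.3 151.1] rot [ 3.141e+00 -1.000e-03  1.240e-01] F [ 0.6 -0.7 -4.6] op 0.153
  shift m [-0.1355  0.1473 -0.0409] turn [ 0.001 -0.001 -0.701]
  target [492.3 -56.6 192. ] yaw 0.825
```

Call:
send_rows(plan=[[[0, 0, 0], [0, 0, 0], 1], [[0, 0, -0.005], [0, 0, 0], 1], [[0, 0, -0.046], [0, 0, 0], 1], [[-0.01, 0.01, -0.05], [0, 0, -0.05], 1], [[-0.038, 0.041, -0.05], [0, 0, -0.2], 1]])

```text
clock: 4.08
eef_pos: [580.3, 63.6, 205.0]
tcp_rot: [3.14, -0.01, 0.306]
contact_force: [0.2, -1.8, 0.4]
opening: 0.851
```

```bash
python3 - <<'E'
from h import *
kn(3,.16,192)
E
```

```text
clk 4.08 pos [580.3  63.6 205. ] rot [ 3.14  -0.01   0.306] F [ 0.2 -1.8  0.4] op 0.851
  shift m [-0.1202  0.0881  0.012 ] turn [ 0.004 -0.009 -0.519]
  target [492.3 -56.6 192. ] yaw 0.825
```

Call:
send_rows(plan=[[[-0.12, 0.088, 0.0], [0, 0, -0.519], 1], [[-0.12, 0.088, 0.0], [0, 0, -0.519], 1], [[-0.12, 0.088, 0.005], [0, 0, -0.519], 1], [[-0.12, 0.088, 0.012], [0, -0.009, -0.519], 1], [[-0.12, 0.088, 0.012], [0, -0.009, -0.519], 1]])

```text
clock: 4.5
eef_pos: [489.2, -59.1, 191.8]
tcp_rot: [3.139, 0.003, 0.833]
contact_force: [-0.0, 0.4, -0.1]
opening: 0.997
```

```bash
python3 - <<'E'
from h import *
kn(3,.16,149)
E
```

```text
clk 4.5 pos [489.2 -59.1 191.8] rot [3.139e+00 3.000e-03 8.330e-01] F [-0.   0.4 -0.1] op 0.997
  shift m [0.0041 0.0005 0.0428] turn [0.003 0.003 0.008]
  target [492.3 -56.6 149. ] yaw 0.825
```

Call:
send_rows(plan=[[[0.004, 0.0005, 0.03], [0, 0, 0.008], 1], [[0.004, 0.0005, 0.042], [0, 0, 0.008], 0], [[0.004, 0.0005, 0.042], [0, 0, 0.008], -1], [[0.004, 0.0005, 0.042], [0, 0, 0.008], -1], [[0.004, 0.0005, 0.042], [0, 0, 0.008], -1]])

```text
clock: 4.92
eef_pos: [493.0, -56.7, 150.9]
tcp_rot: [3.138, 0.002, 0.826]
contact_force: [0.3, -0.0, -0.2]
opening: 0.452
```

```bash
python3 - <<'E'
from h import *
kn(3,.16,149)
E
```

```text
clk 4.92 pos [493.  -56.7 150.9] rot [3.138e+00 2.000e-03 8.260e-01] F [ 0.3 -0.  -0.2] op 0.452
  shift m [-0.0004 -0.0006  0.0019] turn [0.004 0.002 0.001]
  target [492.3 -56.6 149. ] yaw 0.825
```

Call:
send_rows(plan=[[[0, 0, 0.001], [0, 0, 0], -1], [[0, 0, 0.001], [0, 0, 0], -1], [[0, 0, 0.001], [0, 0, 0], -1], [[0, 0, 0.001], [0, 0, 0.1], -1], [[0, 0, 0.001], [0, 0, 0.2], -1]])

```text
clock: 5.33
eef_pos: [493.2, -57.1, 151.2]
tcp_rot: [3.136, 0.001, 0.623]
contact_force: [-4.1, -4.2, 8.9]
opening: 0.152
```

Call:
send_rows(plan=[[[0, 0, 0], [0, 0, 0.12], -1], [[0, 0, 0], [0, 0, 0.24], -1], [[0, 0, 0], [0, 0, 0.36], -1], [[0, 0, 0], [0, 0, 0.48], -1], [[0, 0, 0], [0, 0, 0.48], -1]])

```text
clock: 5.75
eef_pos: [493.1, -57.2, 151.3]
tcp_rot: [3.136, -0.001, 0.138]
contact_force: [-0.3, -0.7, -4.1]
opening: 0.153
```

```bash
python3 - <<'E'
from h import *
kn(3,.85,149)
kn(2,.15,195)
E
```

```text
clk 5.75 pos [493.1 -57.2 151.3] rot [ 3.136e+00 -1.000e-03  1.380e-01] F [-0.3 -0.7 -4.1] op 0.153
  shift m [-0.0007 -0.0007  0.0023] turn [ 0.006 -0.001  0.003]
  target [492.3 -56.6 149. ] yaw 0.135
clk 5.75 pos [493.1 -57.2 151.3] rot [ 3.136e+00 -1.000e-03  1.380e-01] F [-0.3 -0.7 -4.1] op 0.153
  shift m [-0.0052 -0.1418 -0.0445] turn [ 0.005 -0.004  0.874]
  target [468.3  82.8 195. ] yaw -0.736
```

Call:
send_rows(plan=[[[0, 0, 0], [0, 0, 0], 1], [[0, 0, -0.005], [0, 0, 0], 1], [[0, 0, -0.044], [0, 0, 0], 1], [[0, -0.01, -0.05], [0, 0, 0.1], 1], [[-0.001, -0.05, -0.05], [0, 0, 0.22], 1]])

```text
clock: 6.17
eef_pos: [489.0, -12.8, 204.6]
tcp_rot: [3.135, -0.01, -0.076]
contact_force: [0.9, 1.5, -0.7]
opening: 0.85
```

```bash
sed -i 's/^P0=.*/P0=np.array([550.8,24.5,.171])/' h.py; python3 - <<'E'
from h import *
kn(2,.15,192)
E
```

```text
clk 6.17 pos [489.  -12.8 204.6] rot [ 3.135 -0.01  -0.076] F [ 0.9  1.5 -0.7] op 0.85
  shift m [-0.0271 -0.0933  0.0118] turn [ 0.003 -0.012  0.66 ]
  target [469.1  82.1 192. ] yaw -0.735
```

Call:
send_rows(plan=[[[-0.027, -0.093, 0.0], [0, -0.01, 0.66], 1], [[-0.027, -0.093, 0.0], [0, -0.01, 0.66], 1], [[-0.027, -0.093, 0.012], [0, -0.012, 0.66], 1], [[-0.027, -0.093, 0.012], [0.003, -0.012, 0.66], 1], [[-0.027, -0.093, 0.012], [0.003, -0.012, 0.66], 1]])

```text
clock: 6.58
eef_pos: [468.9, 83.4, 192.3]
tcp_rot: [3.141, -0.0, -0.665]
contact_force: [-0.3, -0.7, -0.5]
opening: 1.0
```

```bash
python3 - <<'E'
from h import *
kn(2,.15,149)
E
```

```text
clk 6.58 pos [468.9  83.4 192.3] rot [ 3.141 -0.    -0.665] F [-0.3 -0.7 -0.5] op 1.0
  shift m [0.0009 0.0009 0.0433] turn [ 0.   -0.    0.07]
  target [469.1  82.1 149. ] yaw -0.735
```

Call:
send_rows(plan=[[[0.001, 0.001, 0.03], [0, 0, 0.07], 1], [[0.001, 0.001, 0.042], [0, 0, 0.07], 0], [[0.001, 0.001, 0.042], [0, 0, 0.07], -1], [[0.001, 0.001, 0.042], [0, 0, 0.07], -1], [[0.001, 0.001, 0.042], [0, 0, 0.07], -1]])

```text
clock: 7.0
eef_pos: [469.9, 82.1, 151.4]
tcp_rot: [-3.141, -0.001, -0.733]
contact_force: [0.9, -0.4, -0.5]
opening: 0.456
```

Call:
send_rows(plan=[[[0, 0, 0.001], [0, 0, 0], -1], [[0, 0, 0.001], [0, 0, 0], -1], [[0, 0, 0.001], [0, 0, 0], -1], [[0, 0, 0.001], [0, 0, 0.1], -1], [[0, 0, 0.001], [0, 0, 0.2], -1]])

```text
clock: 7.42
eef_pos: [470.1, 82.7, 151.7]
tcp_rot: [-3.139, -0.001, -0.937]
contact_force: [-4.1, 3.5, 9.2]
opening: 0.154
```

Call:
send_rows(plan=[[[0, 0, 0], [0, 0, 0.12], -1], [[0, 0, 0], [0, 0, 0.24], -1], [[0, 0, 0], [0, 0, 0.36], -1], [[0, 0, 0], [0, 0, 0.48], -1], [[0, 0, 0], [0, 0, 0.48], -1]])

```text
clock: 7.83
eef_pos: [470.2, 82.4, 151.8]
tcp_rot: [-3.139, 0.0, -1.422]
contact_force: [1.6, -3.5, -6.0]
opening: 0.151
```

```bash
python3 - <<'E'
from h import *
kn(2,.85,149)
kn(4,.23,200)
E
```

```text
clk 7.83 pos [470.2  82.4 151.8] rot [-3.139  0.    -1.422] F [ 1.6 -3.5 -6. ] op 0.151
  shift m [0.     0.0012 0.0028] turn [-0.003  0.     0.013]
  target [469.1  82.1 149. ] yaw -1.435
clk 7.83 pos [470.2  82.4 151.8] rot [-3.139  0.    -1.422] F [ 1.6 -3.5 -6. ] op 0.151
  shift m [ 0.1383 -0.1435 -0.0478] turn [-0.003 -0.001 -0.607]
  target [632.5 -33.1 200. ] yaw -0.815
```

Call:
send_rows(plan=[[[0, 0, 0], [0, 0, 0], 1], [[0, 0, -0.005], [0, 0, 0], 1], [[0, 0, -0.044], [0, 0, 0], 1], [[0.01, -0.01, -0.05], [0, 0, -0.1], 1], [[0.038, -0.04, -0.05], [0, 0, -0.2], 1]])

```text
clock: 8.25
eef_pos: [514.4, 52.4, 205.3]
tcp_rot: [-3.136, 0.0, -1.212]
contact_force: [0.4, 0.9, -0.5]
opening: 0.846
```

```bash
python3 - <<'E'
from h import *
kn(4,.23,192)
E
```

```text
clk 8.25 pos [514.4  52.4 205.3] rot [-3.136  0.    -1.212] F [ 0.4  0.9 -0.5] op 0.846
  shift m [ 0.1215 -0.0805  0.0137] turn [-0.006 -0.001 -0.397]
  target [632.5 -33.1 192. ] yaw -0.815
```

Call:
send_rows(plan=[[[0.1215, -0.08, 0.0], [0, 0, -0.397], 1], [[0.1215, -0.08, 0.0], [0, 0, -0.397], 1], [[0.1215, -0.08, 0.006], [0, 0, -0.397], 1], [[0.1215, -0.08, 0.013], [-0.006, 0, -0.397], 1], [[0.1215, -0.08, 0.013], [-0.006, 0, -0.397], 1]])

```text
clock: 8.67
eef_pos: [635.2, -35.8, 192.4]
tcp_rot: [-3.141, -0.003, -0.812]
contact_force: [-0.9, 0.5, 0.6]
opening: 1.005
```

```bash
python3 - <<'E'
from h import *
kn(4,.23,149)
E
```

```text
clk 8.67 pos [635.2 -35.8 192.4] rot [-3.141e+00 -3.000e-03 -8.120e-01] F [-0.9  0.5  0.6] op 1.005
  shift m [-0.0039  0.0001  0.0434] turn [-0.    -0.003  0.003]
  target [632.5 -33.1 149. ] yaw -0.815
```

Call:
send_rows(plan=[[[-0.004, 0, 0.03], [0, 0, 0], 1], [[-0.004, 0, 0.042], [0, 0, 0], 0], [[-0.004, 0, 0.042], [0, 0, 0], -1], [[-0.004, 0, 0.042], [0, 0, 0], -1], [[-0.004, 0, 0.042], [0, 0, 0], -1]])

```text
clock: 9.08
eef_pos: [632.8, -32.6, 151.5]
tcp_rot: [-3.141, -0.003, -0.811]
contact_force: [-0.2, 0.2, 0.3]
opening: 0.454
```

Call:
send_rows(plan=[[[0, 0, 0.001], [0, 0, 0], -1], [[0, 0, 0.001], [0, 0, 0], -1], [[0, 0, 0.001], [0, 0, 0], -1], [[0, 0, 0.001], [0, 0, 0.1], -1], [[0, 0, 0.001], [0, 0, 0.2], -1]])

```text
clock: 9.5
eef_pos: [633.4, -32.6, 152.1]
tcp_rot: [-3.139, -0.004, -1.014]
contact_force: [-1.2, -0.9, 5.3]
opening: 0.156
```

Call:
send_rows(plan=[[[0, 0, 0], [0, 0, 0.12], -1], [[0, 0, 0], [0, 0, 0.24], -1], [[0, 0, 0], [0, 0, 0.36], -1], [[0, 0, 0], [0, 0, 0.42], -1], [[0, 0, 0], [0, 0, 0.42], -1]])

```text
clock: 9.92
eef_pos: [633.5, -33.0, 152.2]
tcp_rot: [-3.137, -0.003, -1.437]
contact_force: [2.4, -3.1, -5.3]
opening: 0.153
```

```bash
python3 - <<'E'
from h import *
kn(4,.85,149)
kn(1,.86,200)
E
```

```text
clk 9.92 pos [633.5 -33.  152.2] rot [-3.137e+00 -3.000e-03 -1.437e+00] F [ 2.4 -3.1 -5.3] op 0.153
  shift m [0.0001 0.001  0.0032] turn [-0.005 -0.003 -0.002]
  target [632.5 -33.1 149. ] yaw -1.435
clk 9.92 pos [633.5 -33.  152.2] rot [-3.137e+00 -3.000e-03 -1.437e+00] F [ 2.4 -3.1 -5.3] op 0.153
  shift m [-0.1411  0.006  -0.0483] turn [-1.000e-03 -6.000e-03 -1.562e+00]
  target [608.4 106.2 200. ] yaw 0.126
```

Call:
send_rows(plan=[[[0, 0, 0], [0, 0, 0], 1], [[0, 0, -0.005], [0, 0, 0], 1], [[0, 0, -0.045], [0, 0, 0], 1], [[-0.01, 0, -0.06], [0, 0, -0.12], 1], [[-0.04, 0.001, -0.06], [0, 0, -0.24], 1]])

```text
clock: 10.33
eef_pos: [630.0, 4.7, 217.6]
tcp_rot: [-3.13, -0.008, -1.193]
contact_force: [1.0, 0.6, 0.0]
opening: 0.854
```

```bash
python3 - <<'E'
from h import *
kn(1,.86,215)
E
```

```text
clk 10.33 pos [630.    4.7 217.6] rot [-3.13  -0.008 -1.193] F [1.  0.6 0. ] op 0.854
  shift m [-0.1023 -0.0174  0.0019] turn [-0.004 -0.015 -1.318]
  target [608.4 106.2 215. ] yaw 0.126
```

Call:
send_rows(plan=[[[-0.102, -0.017, 0.002], [-0.004, -0.015, -1.318], 1], [[-0.102, -0.017, 0.002], [-0.004, -0.015, -1.318], 1], [[-0.102, -0.017, 0.002], [-0.004, -0.015, -1.318], 1], [[-0.102, -0.017, 0.002], [-0.004, -0.015, -1.318], 1], [[-0.102, -0.017, 0.002], [-0.004, -0.015, -1.318], 1]])

```text
clock: 10.75
eef_pos: [608.0, 107.7, 216.1]
tcp_rot: [-3.139, -0.003, -0.561]
contact_force: [-0.1, -0.1, 0.2]
opening: 1.003
```

```bash
python3 - <<'E'
from h import *
kn(1,.86,195)
E
```

```text
clk 10.75 pos [608.  107.7 216.1] rot [-3.139e+00 -3.000e-03 -5.610e-01] F [-0.1 -0.1  0.2] op 1.003
  shift m [0.0011 0.0011 0.0211] turn [-0.001 -0.004 -0.687]
  target [608.4 106.2 195. ] yaw 0.126
```

Call:
send_rows(plan=[[[0.001, 0.001, 0.0], [-0.001, -0.004, -0.687], 1], [[0.001, 0.001, 0.0], [-0.001, -0.004, -0.687], 1], [[0.001, 0.001, 0.01], [-0.001, -0.004, -0.687], 1], [[0.001, 0.001, 0.021], [-0.001, -0.004, -0.687], 1], [[0.001, 0.001, 0.021], [-0.001, -0.004, -0.687], 1]])

```text
clock: 11.17
eef_pos: [607.6, 106.5, 194.3]
tcp_rot: [-3.141, 0.001, 0.061]
contact_force: [-1.6, -0.2, 0.4]
opening: 1.004
```

```bash
python3 - <<'E'
from h import *
kn(1,.86,149)
c=cam("wrist");f=viewer.grab_frame("wrist");cv2.imwrite("pics/w4.png",f[:,:,::-1])
print([(float(a),float(b)) for a,b in knob_q(c,f,P0)])
E
```

```text
clk 11.17 pos [607.6 106.5 194.3] rot [-3.141e+00  1.000e-03  6.100e-02] F [-1.6 -0.2  0.4] op 1.004
  shift m [0.0009 0.0004 0.0453] turn [-0.001  0.001 -0.064]
  target [608.4 106.2 149. ] yaw 0.126
[(0.86, 0.85), (0.8, 0.83), (0.88, 0.81), (0.92, 0.81)]
```

View pics/w4.png

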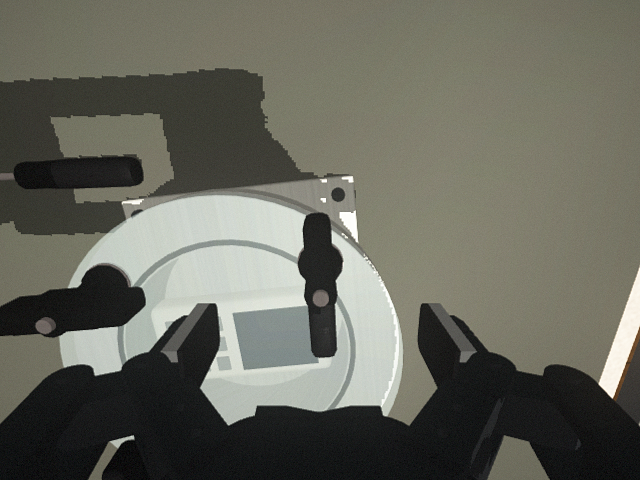

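Call:
send_rows(plan=[[[0.001, 0, 0.03], [0, 0, -0.05], 1], [[0.001, 0, 0.045], [0, 0, -0.05], 0], [[0.001, 0, 0.045], [0, 0, -0.05], -1], [[0.001, 0, 0.045], [0, 0, -0.05], -1], [[0.001, 0, 0.045], [0, 0, -0.05], -1]])

```text
clock: 11.63
eef_pos: [609.7, 106.9, 151.6]
tcp_rot: [-3.141, -0.001, 0.119]
contact_force: [-0.1, -0.5, 0.1]
opening: 0.455
```

Call:
send_rows(plan=[[[0, 0, 0.001], [0, 0, 0], -1], [[0, 0, 0.001], [0, 0, 0], -1], [[0, 0, 0.001], [0, 0, 0], -1], [[0, 0, 0.001], [0, 0, 0.1], -1], [[0, 0, 0.001], [0, 0, 0.2], -1]])

```text
clock: 12.05
eef_pos: [608.8, 106.8, 152.2]
tcp_rot: [-3.141, 0.0, -0.085]
contact_force: [-7.6, -0.5, 11.2]
opening: 0.154
```

```bash
python3 - <<'E'
from h import *
kn(1,1.6,149)
E
```

```text
clk 12.05 pos [608.8 106.8 152.2] rot [-3.141  0.    -0.085] F [-7.6 -0.5 11.2] op 0.154
  shift m [-0.0003  0.0007  0.0032] turn [-0.001  0.     0.529]
  target [608.4 106.2 149. ] yaw -0.614
```

Turn the remaining 0.53 plus a little over.

Call:
send_rows(plan=[[[0, 0, 0], [0, 0, 0.12], -1], [[0, 0, 0], [0, 0, 0.24], -1], [[0, 0, 0], [0, 0, 0.36], -1], [[0, 0, 0], [0, 0, 0.46], -1], [[0, 0, 0], [0, 0, 0.53], -1]])

```text
clock: 12.47
eef_pos: [609.0, 106.7, 152.4]
tcp_rot: [-3.141, -0.0, -0.62]
contact_force: [2.4, -1.7, -6.7]
opening: 0.151
```

```bash
python3 - <<'E'
from h import *
kn(1,1.6,149); print(status.sense()["wrist_torque"])
E
```

```text
clk 12.47 pos [609.  106.7 152.4] rot [-3.141 -0.    -0.62 ] F [ 2.4 -1.7 -6.7] op 0.151
  shift m [-0.0002  0.0007  0.0034] turn [-0.001 -0.    -0.006]
  target [608.4 106.2 149. ] yaw -0.614
[-0.1600005  -0.37828734  0.2883666 ]
```

Call:
send_rows(plan=[[[0, 0, 0], [0, 0, 0.02], -1], [[0, 0, 0], [0, 0, 0.04], -1], [[0, 0, 0], [0, 0, 0.06], -1], [[0, 0, 0], [0, 0, 0.06], -1], [[0, 0, 0], [0, 0, 0.06], -1]])

```text
clock: 12.88
eef_pos: [608.9, 106.7, 152.5]
tcp_rot: [-3.141, -0.001, -0.678]
contact_force: [0.4, 0.9, -6.1]
opening: 0.148
```

```bash
python3 - <<'E'
from h import *
kn(1,1.6,149); print(status.sense()["wrist_torque"])
kn(3,.86,200)
E
```

```text
clk 12.88 pos [608.9 106.7 152.5] rot [-3.141e+00 -1.000e-03 -6.780e-01] F [ 0.4  0.9 -6.1] op 0.148
  shift m [-0.0001  0.0007  0.0035] turn [-0.    -0.001 -0.064]
  target [608.4 106.2 149. ] yaw -0.614
[-0.12036232 -0.16089128  2.1792314 ]
clk 12.88 pos [608.9 106.7 152.5] rot [-3.141e+00 -1.000e-03 -6.780e-01] F [ 0.4  0.9 -6.1] op 0.148
  shift m [ 0.0127  0.2002 -0.0476] turn [-0.    -0.001 -0.804]
  target [493.2 -57.2 200. ] yaw 0.126
```

Call:
send_rows(plan=[[[0, 0, 0], [0, 0, -0.03], 1], [[0, 0, -0.005], [0, 0, -0.03], 1], [[0, 0, -0.045], [0, 0, -0.03], 1], [[0, 0.01, -0.05], [0, 0, -0.1], 1], [[0.003, 0.05, -0.05], [0, 0, -0.2], 1]])

```text
clock: 13.3
eef_pos: [584.7, 68.7, 206.8]
tcp_rot: [-3.134, -0.008, -0.476]
contact_force: [1.3, -1.1, -0.4]
opening: 0.851
```

```bash
python3 - <<'E'
from h import *
kn(3,.86,195)
E
```

```text
clk 13.3 pos [584.7  68.7 206.8] rot [-3.134 -0.008 -0.476] F [ 1.3 -1.1 -0.4] op 0.851
  shift m [-0.0238  0.1539  0.0105] turn [-0.005 -0.01  -0.601]
  target [493.2 -57.2 195. ] yaw 0.126
```

Call:
send_rows(plan=[[[-0.024, 0.154, 0], [-0.005, -0.01, -0.6], 1], [[-0.024, 0.154, 0], [-0.005, -0.01, -0.6], 1], [[-0.024, 0.154, 0], [-0.005, -0.01, -0.6], 1], [[-0.024, 0.154, 0.01], [-0.005, -0.01, -0.6], 1], [[-0.024, 0.154, 0.01], [-0.005, -0.01, -0.6], 1]])

```text
clock: 13.72
eef_pos: [489.4, -60.3, 195.5]
tcp_rot: [3.141, 0.002, 0.125]
contact_force: [-0.8, 0.2, -1.3]
opening: 1.001
```

```bash
python3 - <<'E'
from h import *
kn(3,.86,149)
E
```

```text
clk 13.72 pos [489.4 -60.3 195.5] rot [3.141e+00 2.000e-03 1.250e-01] F [-0.8  0.2 -1.3] op 1.001
  shift m [ 0.0042 -0.0026  0.0465] turn [ 0.     0.002 -0.   ]
  target [493.2 -57.2 149. ] yaw 0.126
```

Call:
send_rows(plan=[[[0.004, -0.002, 0.03], [0, 0, 0], 1], [[0.004, -0.002, 0.046], [0, 0, 0], 0], [[0.004, -0.002, 0.046], [0, 0, 0], -1], [[0.004, -0.002, 0.046], [0, 0, 0], -1], [[0.004, -0.002, 0.046], [0, 0, 0], -1]])

```text
clock: 14.13
eef_pos: [494.0, -57.9, 150.8]
tcp_rot: [3.141, 0.0, 0.124]
contact_force: [0.5, 0.4, -0.1]
opening: 0.452
```

Call:
send_rows(plan=[[[0, 0, 0.001], [0, 0, 0], -1], [[0, 0, 0.001], [0, 0, 0], -1], [[0, 0, 0.001], [0, 0, 0], -1], [[0, 0, 0.001], [0, 0, 0.1], -1], [[0, 0, 0.001], [0, 0, 0.2], -1]])

```text
clock: 14.55
eef_pos: [493.3, -58.0, 151.1]
tcp_rot: [3.14, 0.001, -0.079]
contact_force: [-8.5, -1.2, 12.6]
opening: 0.153
```

Call:
send_rows(plan=[[[0, 0, 0], [0, 0, 0.12], -1], [[0, 0, 0], [0, 0, 0.24], -1], [[0, 0, 0], [0, 0, 0.36], -1], [[0, 0, 0], [0, 0, 0.46], -1], [[0, 0, 0], [0, 0, 0.53], -1]])

```text
clock: 14.97
eef_pos: [492.8, -57.9, 151.2]
tcp_rot: [3.139, 0.001, -0.614]
contact_force: [-1.6, 0.0, -4.1]
opening: 0.153
```

Call:
send_rows(plan=[[[0, 0, 0], [0, 0, 0.02], -1], [[0, 0, 0], [0, 0, 0.04], -1], [[0, 0, 0], [0, 0, 0.06], -1], [[0, 0, 0], [0, 0, 0.06], -1], [[0, 0, 0], [0, 0, 0.06], -1]])

```text
clock: 15.38
eef_pos: [492.7, -57.9, 151.3]
tcp_rot: [3.139, 0.001, -0.672]
contact_force: [0.1, -0.1, -5.7]
opening: 0.153
```

```bash
python3 - <<'E'
from h import *
kn(3,1.6,149); print(status.sense()["wrist_torque"])
kn(2,.85,210)
E
```

```text
clk 15.38 pos [492.7 -57.9 151.3] rot [ 3.139e+00  1.000e-03 -6.720e-01] F [ 0.1 -0.1 -5.7] op 0.153
  shift m [-0.0001 -0.0008  0.0023] turn [ 0.003  0.001 -0.058]
  target [493.2 -57.2 149. ] yaw -0.614
[-0.13673081 -0.04590888  1.78357767]
clk 15.38 pos [492.7 -57.9 151.3] rot [ 3.139e+00  1.000e-03 -6.720e-01] F [ 0.1 -0.1 -5.7] op 0.153
  shift m [-0.1057 -0.0947 -0.0589] turn [ 0.003 -0.     0.763]
  target [469.1  82.1 210. ] yaw -1.435
```

Call:
send_rows(plan=[[[0, 0, 0], [0, 0, -0.03], 1], [[0, 0, -0.005], [0, 0, -0.03], 1], [[0, 0, -0.045], [0, 0, -0.03], 1], [[-0.01, -0.01, -0.05], [0, 0, 0.08], 1], [[-0.037, -0.033, -0.05], [0, 0, 0.2], 1]])

```text
clock: 15.8
eef_pos: [487.9, -11.7, 204.9]
tcp_rot: [-3.139, -0.005, -0.878]
contact_force: [1.0, 0.1, -0.5]
opening: 0.849
```

```bash
python3 - <<'E'
from h import *
kn(2,.84,195)
E
```

```text
clk 15.8 pos [487.9 -11.7 204.9] rot [-3.139 -0.005 -0.878] F [ 1.   0.1 -0.5] op 0.849
  shift m [-0.0843 -0.0455  0.0096] turn [-0.004 -0.004  0.548]
  target [469.1  82.1 195. ] yaw -1.425
```

Call:
send_rows(plan=[[[-0.084, -0.0455, 0], [-0.004, -0.004, 0.548], 1], [[-0.084, -0.0455, 0], [-0.004, -0.004, 0.548], 1], [[-0.084, -0.0455, 0], [-0.004, -0.004, 0.548], 1], [[-0.084, -0.0455, 0.01], [-0.004, -0.004, 0.548], 1], [[-0.084, -0.0455, 0.01], [-0.004, -0.004, 0.548], 1]])

```text
clock: 16.22
eef_pos: [469.0, 83.4, 194.7]
tcp_rot: [3.142, 0.001, -1.432]
contact_force: [-0.0, 0.5, -0.4]
opening: 0.999
```

```bash
python3 - <<'E'
from h import *
kn(2,.84,149)
E
```

```text
clk 16.22 pos [469.   83.4 194.7] rot [ 3.142e+00  1.000e-03 -1.432e+00] F [-0.   0.5 -0.4] op 0.999
  shift m [0.0013 0.0001 0.0457] turn [ 0.     0.001 -0.007]
  target [469.1  82.1 149. ] yaw -1.425
```

Call:
send_rows(plan=[[[0.001, 0, 0.03], [0, 0, 0], 1], [[0.001, 0, 0.045], [0, 0, 0], 0], [[0.001, 0, 0.045], [0, 0, 0], -1], [[0.001, 0, 0.045], [0, 0, 0], -1], [[0.001, 0, 0.045], [0, 0, 0], -1]])

```text
clock: 16.63
eef_pos: [470.0, 82.6, 150.9]
tcp_rot: [-3.14, 0.001, -1.433]
contact_force: [0.0, 0.5, 0.3]
opening: 0.456
```

Call:
send_rows(plan=[[[0, 0, 0.001], [0, 0, 0], -1], [[0, 0, 0.001], [0, 0, 0], -1], [[0, 0, 0.001], [0, 0, 0], -1], [[0, 0, 0.001], [0, 0, 0.1], -1], [[0, 0, 0.001], [0, 0, 0.2], -1]])

```text
clock: 17.05
eef_pos: [471.0, 82.2, 151.3]
tcp_rot: [-3.138, 0.001, -1.637]
contact_force: [-1.2, -4.8, 7.8]
opening: 0.156
```

Call:
send_rows(plan=[[[0, 0, 0], [0, 0, 0.12], -1], [[0, 0, 0], [0, 0, 0.24], -1], [[0, 0, 0], [0, 0, 0.36], -1], [[0, 0, 0], [0, 0, 0.46], -1], [[0, 0, 0], [0, 0, 0.54], -1]])

```text
clock: 17.47
eef_pos: [470.7, 81.3, 151.4]
tcp_rot: [-3.138, 0.001, -2.182]
contact_force: [0.1, -6.2, -4.4]
opening: 0.155
```

Call:
send_rows(plan=[[[0, 0, 0], [0, 0, 0.02], -1], [[0, 0, 0], [0, 0, 0.04], -1], [[0, 0, 0], [0, 0, 0.06], -1], [[0, 0, 0], [0, 0, 0.06], -1], [[0, 0, 0], [0, 0, 0.06], -1]])

```text
clock: 17.88
eef_pos: [470.7, 81.2, 151.5]
tcp_rot: [-3.138, 0.001, -2.239]
contact_force: [0.5, -0.8, -5.3]
opening: 0.153
```

```bash
python3 - <<'E'
from h import *
kn(2,1.6,149); print(status.sense()["wrist_torque"])
kn(4,.85,210)
E
```

```text
clk 17.88 pos [470.7  81.2 151.5] rot [-3.138e+00  1.000e-03 -2.239e+00] F [ 0.5 -0.8 -5.3] op 0.153
  shift m [0.0002 0.0019 0.0025] turn [-0.004  0.001 -0.054]
  target [469.1  82.1 149. ] yaw -2.185
[-0.14461077 -0.08886098  1.74709998]
clk 17.88 pos [470.7  81.2 151.5] rot [-3.138e+00  1.000e-03 -2.239e+00] F [ 0.5 -0.8 -5.3] op 0.153
  shift m [-0.0106 -0.1981 -0.0578] turn [-0.004 -0.001 -0.804]
  target [632.5 -33.1 210. ] yaw -1.435
```

Call:
send_rows(plan=[[[0, 0, 0], [0, 0, -0.03], 1], [[0, 0, -0.005], [0, 0, -0.03], 1], [[0, 0, -0.045], [0, 0, -0.03], 1], [[0, -0.01, -0.05], [0, 0, -0.1], 1], [[-0.002, -0.05, -0.05], [0, 0, -0.2], 1]])

```text
clock: 18.3
eef_pos: [509.9, 53.6, 204.9]
tcp_rot: [-3.137, 0.003, -2.037]
contact_force: [1.4, 0.6, -0.1]
opening: 0.85
```

```bash
python3 - <<'E'
from h import *
kn(4,.85,195)
E
```

```text
clk 18.3 pos [509.9  53.6 204.9] rot [-3.137e+00  3.000e-03 -2.037e+00] F [ 1.4  0.6 -0.1] op 0.85
  shift m [ 0.0225 -0.1485  0.0106] turn [-0.006  0.001 -0.602]
  target [632.5 -33.1 195. ] yaw -1.435
```

Call:
send_rows(plan=[[[0.0225, -0.148, 0], [-0.006, 0, -0.602], 1], [[0.0225, -0.148, 0], [-0.006, 0, -0.602], 1], [[0.0225, -0.148, 0], [-0.006, 0, -0.602], 1], [[0.0225, -0.148, 0.01], [-0.006, 0, -0.602], 1], [[0.0225, -0.148, 0.01], [-0.006, 0, -0.602], 1]])

```text
clock: 18.72
eef_pos: [635.8, -35.8, 195.5]
tcp_rot: [-3.139, 0.001, -1.433]
contact_force: [-1.7, 1.0, -0.3]
opening: 1.0
```

```bash
python3 - <<'E'
from h import *
kn(4,.85,149)
E
```

```text
clk 18.72 pos [635.8 -35.8 195.5] rot [-3.139e+00  1.000e-03 -1.433e+00] F [-1.7  1.  -0.3] op 1.0
  shift m [-0.0031  0.0031  0.0465] turn [-0.003  0.001  0.003]
  target [632.5 -33.1 149. ] yaw -1.435
```

Call:
send_rows(plan=[[[-0.003, 0.003, 0.03], [0, 0, 0], 1], [[-0.003, 0.003, 0.046], [0, 0, 0], 0], [[-0.003, 0.003, 0.046], [0, 0, 0], -1], [[-0.003, 0.003, 0.046], [0, 0, 0], -1], [[-0.003, 0.003, 0.046], [0, 0, 0], -1]])

```text
clock: 19.13
eef_pos: [633.4, -33.2, 151.0]
tcp_rot: [-3.137, 0.001, -1.433]
contact_force: [0.4, -0.5, 0.6]
opening: 0.454
```

Call:
send_rows(plan=[[[0, 0, 0.001], [0, 0, 0], -1], [[0, 0, 0.001], [0, 0, 0], -1], [[0, 0, 0.001], [0, 0, 0], -1], [[0, 0, 0.001], [0, 0, 0.1], -1], [[0, 0, 0.001], [0, 0, 0.2], -1]])

```text
clock: 19.55
eef_pos: [634.5, -33.3, 151.9]
tcp_rot: [-3.134, 0.001, -1.637]
contact_force: [-1.3, -1.1, 6.3]
opening: 0.152
```

Call:
send_rows(plan=[[[0, 0, 0], [0, 0, 0.12], -1], [[0, 0, 0], [0, 0, 0.24], -1], [[0, 0, 0], [0, 0, 0.36], -1], [[0, 0, 0], [0, 0, 0.46], -1], [[0, 0, 0], [0, 0, 0.54], -1]])

```text
clock: 19.97
eef_pos: [634.1, -34.3, 152.0]
tcp_rot: [-3.135, 0.003, -2.182]
contact_force: [-1.0, -5.6, -4.3]
opening: 0.149
```

Call:
send_rows(plan=[[[0, 0, 0], [0, 0, 0.02], -1], [[0, 0, 0], [0, 0, 0.04], -1], [[0, 0, 0], [0, 0, 0.06], -1], [[0, 0, 0], [0, 0, 0.06], -1], [[0, 0, 0], [0, 0, 0.06], -1]])

```text
clock: 20.38
eef_pos: [633.8, -34.2, 152.1]
tcp_rot: [-3.136, 0.003, -2.24]
contact_force: [-0.9, 0.4, -3.5]
opening: 0.152
```

```bash
python3 - <<'E'
from h import *
kn(4,1.6,149); print(status.sense()["wrist_torque"])
E
```

```text
clk 20.38 pos [633.8 -34.2 152.1] rot [-3.136e+00  3.000e-03 -2.240e+00] F [-0.9  0.4 -3.5] op 0.152
  shift m [0.     0.0017 0.0031] turn [-0.006  0.003 -0.055]
  target [632.5 -33.1 149. ] yaw -2.185
[-0.02308737  0.32114836  1.50350918]
```

```bash
cat >> h.py <<'E'
RG=np.array([551.5,24.0,.171])
VA=RG[:2]+205*np.array([np.sin(RG[2]),-np.cos(RG[2])])
def lever(q,z,r=72):
    a=RG[2]+np.pi+q; t=[VA[0]+r*np.cos(a),VA[1]+r*np.sin(a),z]; yaw=RG[2]+q-np.pi/2
    go(t,yaw); print("  target",np.round(t,1),"yaw",round(yaw,3))
E
python3 -c "
from h import *
print(VA);lever(.06,205)"
```

```text
[ 586.38440906 -178.01009382]
clk 20.38 pos [633.8 -34.2 152.1] rot [-3.136e+00  3.000e-03 -2.240e+00] F [-0.9  0.4 -3.5] op 0.152
  shift m [ 0.1985 -0.0076 -0.0534] turn [-0.007  0.    -0.9  ]
  target [ 516.3 -194.5  205. ] yaw -1.34
```

Call:
send_rows(plan=[[[0, 0, 0], [0, 0, -0.03], 1], [[0, 0, -0.005], [0, 0, -0.03], 1], [[0, 0, -0.045], [0, 0, -0.03], 1], [[0, 0, -0.055], [0, 0, -0.1], 1], [[0, 0, -0.055], [0, 0, -0.2], 1]])

```text
clock: 20.8
eef_pos: [636.1, -34.2, 211.9]
tcp_rot: [-3.129, 0.005, -2.04]
contact_force: [0.9, -0.5, 0.3]
opening: 0.85
```

```bash
python3 -c "
from h import *
print(VA);lever(.06,205)"
```

```text
[ 586.38440906 -178.01009382]
clk 20.8 pos [636.1 -34.2 211.9] rot [-3.129  0.005 -2.04 ] F [ 0.9 -0.5  0.3] op 0.85
  shift m [0.1972 0.0346 0.0055] turn [-0.014  0.    -0.7  ]
  target [ 516.3 -194.5  205. ] yaw -1.34
```

Call:
send_rows(plan=[[[0.197, 0.035, 0.005], [-0.014, 0, -0.7], 1], [[0.197, 0.035, 0.005], [-0.014, 0, -0.7], 1], [[0.197, 0.035, 0.005], [-0.014, 0, -0.7], 1], [[0.197, 0.035, 0.005], [-0.014, 0, -0.7], 1], [[0.197, 0.035, 0.005], [-0.014, 0, -0.7], 1]])

```text
clock: 21.22
eef_pos: [515.5, -195.1, 206.6]
tcp_rot: [-3.139, -0.0, -1.427]
contact_force: [0.9, -0.6, 0.8]
opening: 0.998
```

```bash
python3 - <<'E'
from h import *
f=viewer.grab_frame("scene");cs=cam("scene");cv2.imwrite("pics/s5.png",f[:,:,::-1])
c=cam("wrist");f=viewer.grab_frame("wrist");c2=cam("wrist");cv2.imwrite("pics/w5.png",f[:,:,::-1])
print(c[1],c2[1])
print([(float(a),float(b)) for a,b in knob_q(c,f,RG)])
print("axis px",proj(c,[[*VA,96]]))
lever(.06,140)
E
```

```text
[ 582.99344725 -186.82302045  326.80125176] [ 584.93087379 -186.29736373  327.06545425]
[(-0.1, 0.0), (-0.1, 0.0), (1.58, 0.9), (1.66, 0.83)]
axis px [[305.32402166 137.23368379]]
clk 21.32 pos [ 514.1 -197.   206.5] rot [-3.14e+00 -1.00e-03 -1.43e+00] F [-0.3  1.3  0.5] op 1.004
  shift m [-0.0022 -0.0024  0.0665] turn [-0.001 -0.001 -0.09 ]
  target [ 516.3 -194.5  140. ] yaw -1.34
```

View pics/w5.png

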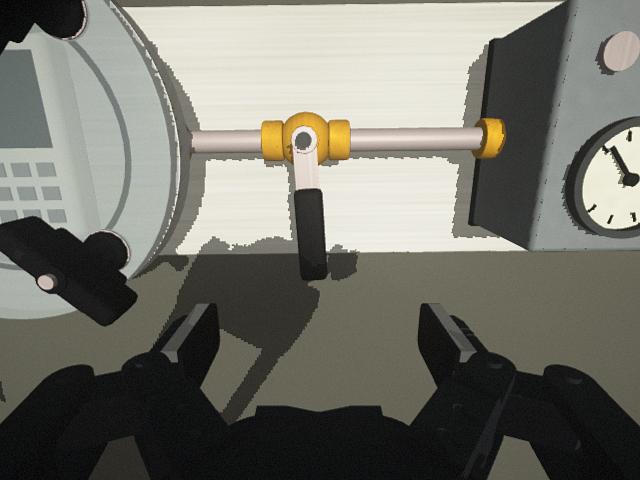

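View pics/s5.png

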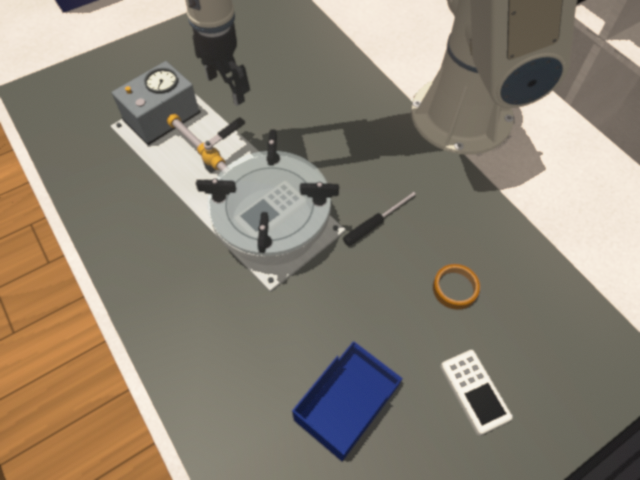

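```bash
python3 - <<'E'
from h import *
c=cam("wrist");f=viewer.grab_frame("wrist")
D=viewer.cut_out("valve_lever","wrist"); print(D[0]["p"],D[0]["extent"])
d=(f.max(2)<60); 
n,l,st,ce=cv2.connectedComponentsWithStats(d[150:300,260:360].astype(np.uint8)); print(st,ce)
i=1+np.argmax(st[1:,4]); ys,xs=np.nonzero(l==i)
w=np.array([back(c,(x+260,y+150),94)[:2] for x,y in zip(xs,ys)]); mu=w.mean(0); ev,V=np.linalg.eigh(np.cov(w.T)); a=V[:,1]
print(mu,np.sqrt(ev*12),np.arctan2(a[1],a[0])%np.pi-RG[2], np.hypot(*(mu-VA)), np.arctan2(*(VA-mu)[::-1])-RG[2])
lever(.06,94)
E
```

```text
0.84 [290.5, 129.5, 40.7, 155.1]
[[    0     0   100   150 10287]
 [    0    43    98   107  4696]
 [   91   105     2     2     2]
 [   88   106     3     3     4]
 [   94   106     1     1     1]
 [   95   106     2     7     9]
 [   70   108     1     1     1]] [[ 52.30728103  59.25157966]
 [ 43.19655026 107.78130324]
 [ 91.5        105.5       ]
 [ 89.         107.        ]
 [ 94.         106.        ]
 [ 95.66666667 109.44444444]
 [ 70.         108.        ]]
[ 505.54173426 -186.4021602 ] [47.26818578 78.9069027 ] 2.731234524286673 81.27708684832461 -0.06756310128891385
clk 21.42 pos [ 516.6 -194.5  206.5] rot [-3.138 -0.    -1.437] F [0.8 0.1 0.5] op 0.998
  shift m [-1.000e-04  7.000e-04  1.125e-01] turn [-0.003 -0.    -0.097]
  target [ 516.3 -194.5   94. ] yaw -1.34
```

Call:
send_rows(plan=[[[0, 0.001, 0.04], [0, 0, -0.08], 1], [[0, 0.001, 0.08], [0, 0, -0.08], 1], [[0, 0.001, 0.113], [0, 0, -0.08], 1], [[0, 0.001, 0.113], [0, 0, -0.08], 0], [[0, 0.001, 0.113], [0, 0, -0.08], -1]])

```text
clock: 21.83
eef_pos: [515.9, -193.5, 92.8]
tcp_rot: [-3.141, 0.002, -1.357]
contact_force: [0.8, 0.7, 0.2]
opening: 0.746
```

```bash
python3 - <<'E'
from h import *
lever(.04,93)
E
```

```text
clk 21.83 pos [ 515.9 -193.5   92.8] rot [-3.141e+00  2.000e-03 -1.357e+00] F [0.8 0.7 0.2] op 0.746
  shift m [-0.0003 -0.0002 -0.0002] turn [-0.001  0.002  0.002]
  target [ 516.  -193.1   93. ] yaw -1.36
```

Call:
send_rows(plan=[[[0, 0, 0], [0, 0, 0], -1], [[0, 0, 0], [0, 0, 0], -1], [[0, 0, 0], [0, 0, 0], -1], [[0, 0, 0], [0, 0, 0], -1], [[0, 0, 0], [0, 0, 0], -1]], squeeze=40)

```text
clock: 22.25
eef_pos: [517.2, -193.6, 94.9]
tcp_rot: [-3.138, 0.0, -1.357]
contact_force: [-0.3, 2.8, 8.6]
opening: 0.226
```

```bash
cat >> h.py <<'E'
def arc(dqs):
    """rows: rotate about valve axis by dq (ccw) from current measured pose"""
    s=status.sense(); M=R.from_euler("xyz",s["tcp_rot"]).as_matrix(); p=s["eef_pos"]
    v=p[:2]-VA; print("clk",round(s["clock"],2),"r",np.hypot(*v).round(1),"q",round(wrap(np.arctan2(v[1],v[0])-np.pi-RG[2]),3),"yaw q",round(s["tcp_rot"][2]+np.pi/2-RG[2],3),"z",p[2].round(1),"F",s["contact_force"].round(1),"T",s["wrist_torque"].round(2),"op",round(s["opening"],3))
    for d in dqs:
        C=np.array([[np.cos(d),-np.sin(d)],[np.sin(d),np.cos(d)]]); n=VA+C@v
        print(d,(M.T@(np.array([*n,p[2]])-p)/1000).round(4),-d)
E
python3 -c "
from h import *
arc([.1,.2,.3,.4,.5])"
```

```text
clk 22.25 r 70.9 q 0.051 yaw q 0.043 z 94.9 F [-0.3  2.8  8.6] T [ 0.5  -0.02  0.37] op 0.226
0.1 [ 0.0071 -0.0004  0.    ] -0.1
0.2 [ 0.0141 -0.0015  0.    ] -0.2
0.3 [ 0.0209 -0.0033  0.    ] -0.3
0.4 [ 0.0276 -0.0058  0.    ] -0.4
0.5 [ 0.0339 -0.009   0.    ] -0.5
```

Call:
send_rows(plan=[[[0.0071, -0.0004, 0], [0, 0, -0.1], -1], [[0.0141, -0.0015, 0], [0, 0, -0.2], -1], [[0.0209, -0.0033, 0], [0, 0, -0.3], -1], [[0.0276, -0.0058, 0], [0, 0, -0.4], -1], [[0.0339, -0.009, 0], [0, 0, -0.5], -1]])

```text
clock: 22.67
eef_pos: [533.1, -224.2, 95.2]
tcp_rot: [-3.138, -0.0, -0.853]
contact_force: [2.3, 5.6, -6.1]
opening: 0.222
```

```bash
python3 -c "
from h import *
arc([.1,.2,.3,.4,.5])"
```

```text
clk 22.67 r 70.5 q 0.544 yaw q 0.547 z 95.2 F [ 2.3  5.6 -6.1] T [ 0.97 -0.3  -0.05] op 0.222
0.1 [ 0.007  -0.0003  0.    ] -0.1
0.2 [ 0.014  -0.0014  0.    ] -0.2
0.3 [ 0.0209 -0.0031  0.    ] -0.3
0.4 [ 0.0275 -0.0055  0.    ] -0.4
0.5 [ 0.0338 -0.0085  0.    ] -0.5
```

Call:
send_rows(plan=[[[0.0071, -0.0003, 0], [0, 0, -0.1], -1], [[0.0141, -0.0014, 0], [0, 0, -0.2], -1], [[0.0209, -0.0032, 0], [0, 0, -0.3], -1], [[0.0276, -0.0056, 0], [0, 0, -0.4], -1], [[0.0339, -0.0086, 0], [0, 0, -0.5], -1]])

```text
clock: 23.08
eef_pos: [561.8, -243.7, 95.2]
tcp_rot: [-3.137, -0.002, -0.349]
contact_force: [2.4, 5.0, -8.1]
opening: 0.221
```

```bash
python3 -c "
from h import *
arc([.1,.2,.3,.4,.5,.52,.54,.56])"
```

```text
clk 23.08 r 70.1 q 1.042 yaw q 1.05 z 95.2 F [ 2.4  5.  -8.1] T [ 0.77 -0.29 -0.22] op 0.221
0.1 [ 0.007  -0.0003  0.    ] -0.1
0.2 [ 0.0139 -0.0013  0.    ] -0.2
0.3 [ 0.0207 -0.0029  0.    ] -0.3
0.4 [ 0.0274 -0.0053  0.0001] -0.4
0.5 [ 0.0337 -0.0083  0.0001] -0.5
0.52 [ 0.0349 -0.009   0.0001] -0.52
0.54 [ 0.0361 -0.0097  0.0001] -0.54
0.56 [ 0.0373 -0.0104  0.0001] -0.56
```

Call:
send_rows(plan=[[[0.007, -0.0003, 0], [0, 0, -0.1], -1], [[0.0139, -0.0013, 0], [0, 0, -0.2], -1], [[0.0207, -0.003, 0], [0, 0, -0.3], -1], [[0.0274, -0.0053, 0], [0, 0, -0.4], -1], [[0.0337, -0.0083, 0], [0, 0, -0.5], -1]])

```text
clock: 23.5
eef_pos: [596.4, -247.0, 95.2]
tcp_rot: [-3.137, -0.003, 0.154]
contact_force: [1.6, 3.9, -8.5]
opening: 0.222
```

```bash
python3 -c "
from h import *
arc([.02,.04,.06])"
```

```text
clk 23.5 r 69.7 q 1.544 yaw q 1.554 z 95.2 F [ 1.6  3.9 -8.5] T [ 0.41 -0.22 -0.45] op 0.222
0.02 [ 0.0014 -0.      0.    ] -0.02
0.04 [ 0.0028 -0.      0.    ] -0.04
0.06 [ 0.0042 -0.0001  0.    ] -0.06
```

Call:
send_rows(plan=[[[0.0014, 0, 0], [0, 0, -0.02], -1], [[0.0028, 0, 0], [0, 0, -0.04], -1], [[0.003, 0, 0], [0, 0, -0.045], -1], [[0.003, 0, 0], [0, 0, -0.045], -1], [[0.003, 0, 0], [0, 0, -0.045], -1]])

```text
clock: 23.92
eef_pos: [597.5, -246.4, 95.2]
tcp_rot: [-3.136, -0.001, 0.195]
contact_force: [-4.6, -0.9, -3.2]
opening: 0.226
```

```bash
python3 -c "
from h import *
arc([-.02])"
```

```text
clk 23.92 r 69.3 q 1.561 yaw q 1.595 z 95.2 F [-4.6 -0.9 -3.2] T [-0.17  0.72 -0.83] op 0.226
-0.02 [-0.0014 -0.0001 -0.    ] 0.02
```

Call:
send_rows(plan=[[[0, 0, 0], [0, 0, 0.02], 1], [[0, 0, 0], [0, 0, 0.02], 1], [[0, 0, 0], [0, 0, 0.02], 1], [[0, 0, -0.02], [0, 0, 0.02], 1], [[0, 0, -0.06], [0, 0, 0.02], 1]])

```text
clock: 24.33
eef_pos: [595.1, -245.7, 151.9]
tcp_rot: [-3.132, 0.005, 0.174]
contact_force: [0.3, -0.5, 0.3]
opening: 0.918
```

Call:
send_rows(plan=[[[0, 0, -0.04], [0, 0, 0], 1], [[0, 0, -0.08], [0, 0, 0], 1], [[-0.04, 0, -0.12], [0, 0, 0], 1], [[-0.08, 0, -0.15], [0, 0, 0], 1], [[-0.12, 0, -0.15], [0, 0, 0], 1]])

```text
clock: 24.75
eef_pos: [497.0, -265.4, 302.7]
tcp_rot: [-3.137, -0.001, 0.175]
contact_force: [-0.1, -0.7, 0.1]
opening: 1.002
```

Call:
send_rows(plan=[[[-0.04, 0, 0], [0, 0, 0], 1], [[-0.06, 0, 0], [0, 0, 0], 1], [[-0.06, 0, 0], [0, 0, 0], 1], [[-0.06, 0, 0], [0, 0, 0], 1], [[-0.06, 0, 0], [0, 0, 0], 1]])

```text
clock: 25.17
eef_pos: [438.8, -276.0, 303.2]
tcp_rot: [-3.138, -0.003, 0.175]
contact_force: [0.4, -0.8, -0.6]
opening: 1.005
```

```bash
python3 - <<'E'
from h import *
for n in ["top","scene","wrist"]:
    f=viewer.grab_frame(n);c=cam(n);cv2.imwrite(f"pics/{n}9.png",f[:,:,::-1])
    print(n,[(float(a),float(b)) for a,b in knob_q(c,f,RG)] if n!="wrist" else "")
s=status.sense();print(s["clock"],s["eef_pos"],s["contact_force"],s["opening"])
a=cv2.imread("pics/top0.png");b=cv2.imread("pics/top9.png")
cv2.imwrite("pics/cmp.png",np.vstack([a[120:360,120:480],b[120:360,120:480]]))
E
```

```text
top [(1.56, 0.46), (1.72, 0.36), (1.64, 0.3), (1.68, 0.37)]
scene [(1.52, 0.64), (1.56, 0.73), (1.5, 0.69), (1.72, 0.69)]
wrist 
25.3167 [ 438.92211382 -275.68489245  302.45124281] [ 0.62642804 -0.44584997  0.37755996] 1.00075652819669
```

View pics/top9.png

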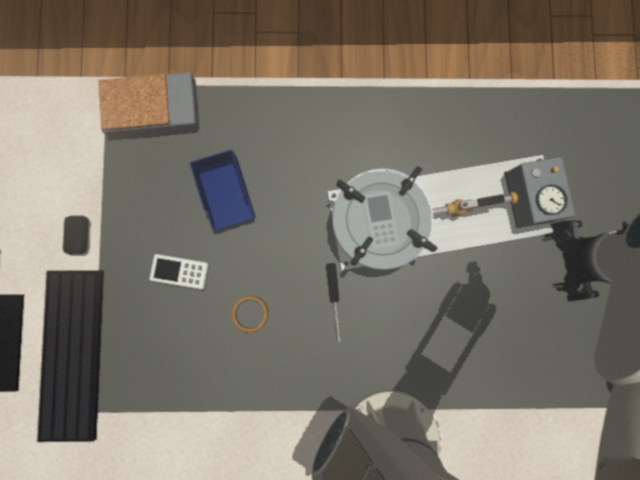

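View pics/scene9.png

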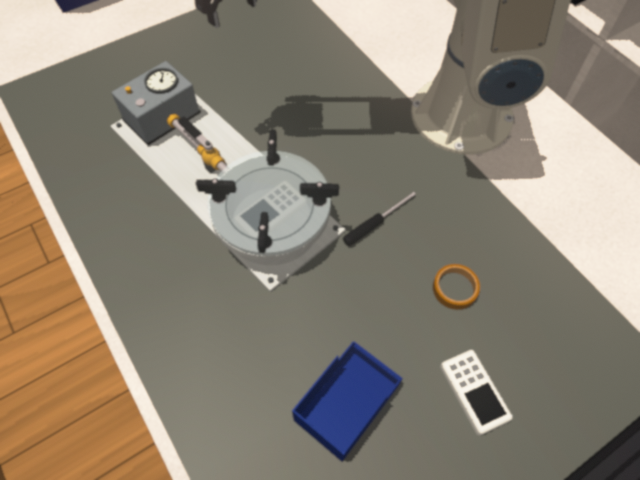

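View pics/wrist9.png

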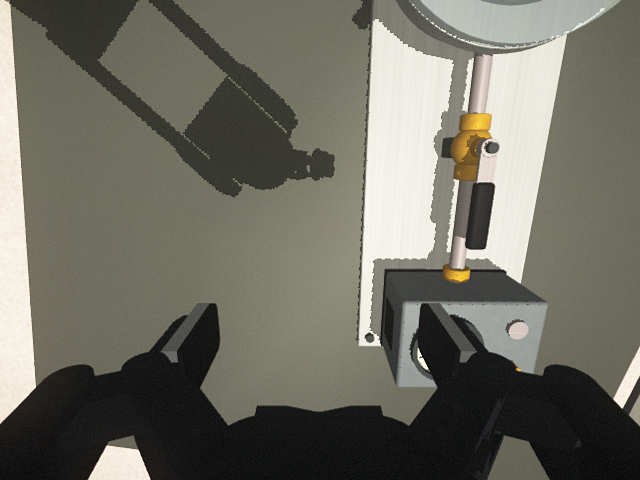

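```bash
python3 -c "
from rig import job
print(job.sign_off())"
```

```text
the job is handed in; nothing more can be done
None
```

I tightened all four knobs and opened the ball valve, then handed the job in at about 25 s of the 72 s allowed. No verdict came back.

- **First pass:** I turned the knobs in the order 1, 3, 2, 4, each to about 0.85 rad. A wrist picture afterwards read 0.80 to 0.92 rad.
- **Second pass:** I went round in the same order until each knob was against its stop. The wrist torque rose to between 1.5 and 2.2 N m against the 0.15 N m friction.
- **Valve:** I then swung the lever along its arc to its stop, at about 1.56 rad.

**Last checks:**
- All four wings point at the lid's centre.
- The lever lies along the pipe and the gauge needle has moved.
- The bin, tape, hand-held instrument and screwdriver look to be where they started.
- The gripper is open and clear, with no contact force.

**Readings that disagreed:** the fitted knob angles from the overview cameras scattered between 1.50 and 1.72 rad. The top-camera fits were poor (overlap 0.30 to 0.46). The closer wrist view before the valve move read 1.58 and 1.66 rad for knobs 3 and 4; knobs 1 and 2 were out of view. I relied on the torque at the stops and the tool's yaw instead.

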